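# Share out the biscuits round the plates

### The arm

A 7-joint arm with a two-finger parallel gripper is mounted at the origin on the work surface. World frame = base frame: x ahead of the robot, y to its left, z up, the work surface at z = 0. Lengths are in m, angles in rad, forces in N, time in s.
With the tool pointing down it reaches from about 0.425 to 0.95 m from the base axis. Payload 4.7 kg.
Tool frame: the origin (TCP) lies on the centre line of the jaws, within the pads' length; the fingertips stand robot.nose_length ahead of it and the grasp point (between the pads) lies 8 mm behind it (robot.nose_length is the distance from the TCP to the fingertips, in m); z points along the fingers, x is the direction in which the jaws open and shut, and the axes are right-handed (so a half turn about z gives the same grasp; the last joint's range is limited). The gripper opens to 85 mm and grips with 20 to 120 N. Pads are 22 mm wide; open, the fingers measure 114 mm over their backs; the gripper's body (76 mm by 85 mm) begins 54 mm behind the grasp point. The pads swing forward as they close: fully open they stand 13 mm farther back than shut.
Start: joints at [-1.255, 0.469, -0.049, 1.532, 0.024, 1.141, -0.082], TCP at [0.228, 0.635, 0.242] pointing down, gripper open.
Joint ranges: [-2.59, 2.59], [-0.33, 1.99], [-1.39, 1.29], [0.1, 2.45], [-1.04, 4.18], [0.21, 1.99], [-2.66, 2.66]. Speed limits (rad/s): [2.57, 2.57, 3.14, 3.14, 3.14, 3.14, 3.14].

### API

Orientations are given as [roll, pitch, yaw] about the fixed x, y, z axes, in that order (R = Rz(yaw) Ry(pitch) Rx(roll)).
In Python, from plant import robot gives the robot as it stands. Calls block until the motion is done:
- robot.goto(position, orientation): joint-space move of the TCP to a pose.
- robot.move_straight(position, vel=0.15, attitude=None, contact_N=None): straight line of the TCP; attitude=None keeps the orientation; vel is the mean speed in m/s. With contact_N (N) it stops when the force on the tool has changed by that much, and returns True; else False.
- robot.move_joints(angles): joint-space move.
- robot.grip(opening, strength=None): opening from 0.0 (shut) to 1.0 (fully open); strength is the grip in N (None keeps the last); returns when the fingers have stopped.
- robot.sleep(seconds).
- robot.inverse_kinematics(position, orientation): joint angles nearest the present ones, or None.
- robot.sense(): the state.
- robot.grab_frame(name): name is "side" or "top" or "wrist"; returns a dict with "image" (480x640x3 uint8, red, green, blue), "range_z" (480x640 float32, m along the optical axis (not along the pixel's ray), 0 where there is no reading), "fx", "fy", "cx", "cy" (pixels), "R" (3x3) and "t" (3): a world point X has camera coordinates R X + t. Camera axes: x right, y down, z forward; pixel columns grow to the right and rows downward; lengths in m; the calibration is good to about 2 mm. A picture is of the moment at which its call begins.
A pose or a line that the arm cannot do raises robot.IKError and nothing moves.
- robot.close_job(): hands the job in, once; it reports no verdict.
The state is a dict: "t": time; "joint_pos": joint angles; "joint_velocities": joint speeds; "effort": joint torques, N m; "tcp_pos": TCP position; "tcp_rot": TCP orientation; "wrist_force": force on the tool from outside, world axes, zero at the start; "torque": the same for the moment, N m; "opening": opening from 0.0 (shut) to 1.0 (fully open).
Only numpy, scipy, OpenCV 4.12 (cv2) and the standard library are available. Lean on these libraries where they do the work, as an engineer would, in place of code of your own. Each camera call takes 0.05 s, during which the arm holds its last target. There are 200 camera calls.

### The job

Somebody began sharing the biscuits out for the meeting: two of the three plates have one each, the third is still empty. Lift the glass dome off the biscuits and stand it upright in the middle of the round cork mat, then deal out the four biscuits of the stack one at a time, the empty plate first so that no plate gets its second before every plate has its first, until all are dealt and each plate holds two, lying flat side by side. Set the dome and the biscuits down gently, not dropped; the plates, the biscuits already dealt and everything else on the worktop stay as they are.

Things in the scene. Friction and masses are not known exactly. Their poses are not given: they have to be found in the camera images.
- board: Round wooden board, 156 mm across, 18 mm high, fixed, under the dome and the stack. Origin: centre of its underside.
- mat: Round cork mat, 156 mm across, 8 mm thick, fixed, bare: the dome goes here. Origin: centre of its underside.
- dome: Clear glass dome, open below, 120 mm across, 95 mm high without its knob, wall 4 mm, about 0.35 kg. It stands over the stack on the board. Origin: centre of its lower rim, z up. On top a steel knob: stem, then a cylinder 25 mm across from 102 to 124 mm above the rim.
- dome_knob (a point): Centre of the dome's knob, on the axis, 113 mm above the rim.
- plate_a: White round side plate, 160 mm across and 18 mm high, loose, about 0.35 kg. Flat floor 108 mm across, 6 mm above the worktop; from there the border slopes up to the rim. Origin: centre of its underside, on the worktop. Holds biscuit_5 at the start.
- plate_b: White round side plate, 160 mm across and 18 mm high, loose, about 0.35 kg. Flat floor 108 mm across, 6 mm above the worktop; from there the border slopes up to the rim. Origin: centre of its underside, on the worktop. Holds biscuit_6 at the start.
- plate_c: White round side plate, 160 mm across and 18 mm high, loose, about 0.35 kg. Flat floor 108 mm across, 6 mm above the worktop; from there the border slopes up to the rim. Origin: centre of its underside, on the worktop. Empty at the start.
- biscuit_1: Round sandwich biscuit (two tan wafers, cream between), 46 mm across, 14 mm thick, about 20 g, rigid. Origin: centre of its underside, z up. Lowest of the stack of four on the board (the biscuits may be a few mm out of line).
- biscuit_2: Round sandwich biscuit (two tan wafers, cream between), 46 mm across, 14 mm thick, about 20 g, rigid. Origin: centre of its underside, z up. Second from below of the stack of four on the board (the biscuits may be a few mm out of line).
- biscuit_3: Round sandwich biscuit (two tan wafers, cream between), 46 mm across, 14 mm thick, about 20 g, rigid. Origin: centre of its underside, z up. Third from below of the stack of four on the board (the biscuits may be a few mm out of line).
- biscuit_4: Round sandwich biscuit (two tan wafers, cream between), 46 mm across, 14 mm thick, about 20 g, rigid. Origin: centre of its underside, z up. Top of the stack of four on the board (the biscuits may be a few mm out of line).
- biscuit_5: Round sandwich biscuit (two tan wafers, cream between), 46 mm across, 14 mm thick, about 20 g, rigid. Origin: centre of its underside, z up. Already dealt: lies on plate_a, its centre 24 to 29 mm from the plate's; it stays there.
- biscuit_6: Round sandwich biscuit (two tan wafers, cream between), 46 mm across, 14 mm thick, about 20 g, rigid. Origin: centre of its underside, z up. Already dealt: lies on plate_b, its centre 24 to 29 mm from the plate's; it stays there.
- teaspoon: Bystander: steel teaspoon lying on the worktop, about 140 mm along its x, low. Leave it alone. Origin: underside, near its middle.
- sugar_bowl: Bystander: lidded white sugar bowl, 76 mm across, 60 mm high. Leave it alone. Origin: centre of its underside.
- coasters: Bystander: three square cork coasters in a stack, 92 mm square, 18 mm high, fixed. Origin: centre of its underside.
There are look-alikes about, which are no part of the job. Leave any blue or green look-alike of the dome alone.

How it is judged:
On the way, in this order (a step that is already met when the one before it is completed fails the run):
1. the dome stands upright on the cork mat (horizontal distance between dome and mat below 0.025 m and height (world z) of dome below 0.012 m and angle between dome's own z axis and vertical below 0.08 rad and linear speed of dome below 0.02 m/s), for 0.2 s.
2. the empty plate has its first biscuit, so that every plate has one (((horizontal distance between biscuit_1 and plate_c below 0.048 m and z of biscuit_1 in the frame of plate_c between 0 and 0.013 m and angle between biscuit_1's own z axis and vertical below 0.12 rad and linear speed of biscuit_1 below 0.02 m/s) or (horizontal distance between biscuit_2 and plate_c below 0.048 m and z of biscuit_2 in the frame of plate_c between 0 and 0.013 m and angle between biscuit_2's own z axis and vertical below 0.12 rad and linear speed of biscuit_2 below 0.02 m/s) or (horizontal distance between biscuit_3 and plate_c below 0.048 m and z of biscuit_3 in the frame of plate_c between 0 and 0.013 m and angle between biscuit_3's own z axis and vertical below 0.12 rad and linear speed of biscuit_3 below 0.02 m/s) or (horizontal distance between biscuit_4 and plate_c below 0.048 m and z of biscuit_4 in the frame of plate_c between 0 and 0.013 m and angle between biscuit_4's own z axis and vertical below 0.12 rad and linear speed of biscuit_4 below 0.02 m/s))), for 0.2 s.
At the end, for the whole second after the job is handed in: Each plate holds two biscuits flat on its floor (within 7 degrees, none on another), centres within 48 mm of the plate's; biscuit_5 and biscuit_6 still on their plates; the dome upright on the cork mat, within 25 mm of its centre; all at rest and let go (all of step 1 and horizontal distance between biscuit_5 and plate_a below 0.048 m and z of biscuit_5 in the frame of plate_a between 0 and 0.013 m and angle between each of biscuit_5, biscuit_6's own z axis and vertical below 0.12 rad and linear speed of each of biscuit_5, biscuit_6 below 0.02 m/s and horizontal distance between biscuit_6 and plate_b below 0.048 m and z of biscuit_6 in the frame of plate_b between 0 and 0.013 m and ((horizontal distance between biscuit_1 and plate_a below 0.048 m and z of biscuit_1 in the frame of plate_a between 0 and 0.013 m and angle between biscuit_1's own z axis and vertical below 0.12 rad and linear speed of biscuit_1 below 0.02 m/s) or (horizontal distance between biscuit_2 and plate_a below 0.048 m and z of biscuit_2 in the frame of plate_a between 0 and 0.013 m and angle between biscuit_2's own z axis and vertical below 0.12 rad and linear speed of biscuit_2 below 0.02 m/s) or (horizontal distance between biscuit_3 and plate_a below 0.048 m and z of biscuit_3 in the frame of plate_a between 0 and 0.013 m and angle between biscuit_3's own z axis and vertical below 0.12 rad and linear speed of biscuit_3 below 0.02 m/s) or (horizontal distance between biscuit_4 and plate_a below 0.048 m and z of biscuit_4 in the frame of plate_a between 0 and 0.013 m and angle between biscuit_4's own z axis and vertical below 0.12 rad and linear speed of biscuit_4 below 0.02 m/s)) and ((horizontal distance between biscuit_1 and plate_b below 0.048 m and z of biscuit_1 in the frame of plate_b between 0 and 0.013 m and angle between biscuit_1's own z axis and vertical below 0.12 rad and linear speed of biscuit_1 below 0.02 m/s) or (horizontal distance between biscuit_2 and plate_b below 0.048 m and z of biscuit_2 in the frame of plate_b between 0 and 0.013 m and angle between biscuit_2's own z axis and vertical below 0.12 rad and linear speed of biscuit_2 below 0.02 m/s) or (horizontal distance between biscuit_3 and plate_b below 0.048 m and z of biscuit_3 in the frame of plate_b between 0 and 0.013 m and angle between biscuit_3's own z axis and vertical below 0.12 rad and linear speed of biscuit_3 below 0.02 m/s) or (horizontal distance between biscuit_4 and plate_b below 0.048 m and z of biscuit_4 in the frame of plate_b between 0 and 0.013 m and angle between biscuit_4's own z axis and vertical below 0.12 rad and linear speed of biscuit_4 below 0.02 m/s)) and (((horizontal distance between biscuit_2 and plate_c below 0.048 m and z of biscuit_2 in the frame of plate_c between 0 and 0.013 m and angle between biscuit_2's own z axis and vertical below 0.12 rad and linear speed of biscuit_2 below 0.02 m/s) and (horizontal distance between biscuit_1 and plate_c below 0.048 m and z of biscuit_1 in the frame of plate_c between 0 and 0.013 m and angle between biscuit_1's own z axis and vertical below 0.12 rad and linear speed of biscuit_1 below 0.02 m/s)) or ((horizontal distance between biscuit_3 and plate_c below 0.048 m and z of biscuit_3 in the frame of plate_c between 0 and 0.013 m and angle between biscuit_3's own z axis and vertical below 0.12 rad and linear speed of biscuit_3 below 0.02 m/s) and (horizontal distance between biscuit_1 and plate_c below 0.048 m and z of biscuit_1 in the frame of plate_c between 0 and 0.013 m and angle between biscuit_1's own z axis and vertical below 0.12 rad and linear speed of biscuit_1 below 0.02 m/s)) or ((horizontal distance between biscuit_3 and plate_c below 0.048 m and z of biscuit_3 in the frame of plate_c between 0 and 0.013 m and angle between biscuit_3's own z axis and vertical below 0.12 rad and linear speed of biscuit_3 below 0.02 m/s) and (horizontal distance between biscuit_2 and plate_c below 0.048 m and z of biscuit_2 in the frame of plate_c between 0 and 0.013 m and angle between biscuit_2's own z axis and vertical below 0.12 rad and linear speed of biscuit_2 below 0.02 m/s)) or ((horizontal distance between biscuit_4 and plate_c below 0.048 m and z of biscuit_4 in the frame of plate_c between 0 and 0.013 m and angle between biscuit_4's own z axis and vertical below 0.12 rad and linear speed of biscuit_4 below 0.02 m/s) and (horizontal distance between biscuit_1 and plate_c below 0.048 m and z of biscuit_1 in the frame of plate_c between 0 and 0.013 m and angle between biscuit_1's own z axis and vertical below 0.12 rad and linear speed of biscuit_1 below 0.02 m/s)) or ((horizontal distance between biscuit_4 and plate_c below 0.048 m and z of biscuit_4 in the frame of plate_c between 0 and 0.013 m and angle between biscuit_4's own z axis and vertical below 0.12 rad and linear speed of biscuit_4 below 0.02 m/s) and (horizontal distance between biscuit_2 and plate_c below 0.048 m and z of biscuit_2 in the frame of plate_c between 0 and 0.013 m and angle between biscuit_2's own z axis and vertical below 0.12 rad and linear speed of biscuit_2 below 0.02 m/s)) or ((horizontal distance between biscuit_4 and plate_c below 0.048 m and z of biscuit_4 in the frame of plate_c between 0 and 0.013 m and angle between biscuit_4's own z axis and vertical below 0.12 rad and linear speed of biscuit_4 below 0.02 m/s) and (horizontal distance between biscuit_3 and plate_c below 0.048 m and z of biscuit_3 in the frame of plate_c between 0 and 0.013 m and angle between biscuit_3's own z axis and vertical below 0.12 rad and linear speed of biscuit_3 below 0.02 m/s)))); the robot touches nothing.
It fails at once if a plate gets a second biscuit while another plate still has none (((horizontal distance between biscuit_1 and plate_a below 0.048 m and z of biscuit_1 in the frame of plate_a between 0 and 0.013 m) or (horizontal distance between biscuit_1 and plate_b below 0.048 m and z of biscuit_1 in the frame of plate_b between 0 and 0.013 m) or (horizontal distance between biscuit_2 and plate_a below 0.048 m and z of biscuit_2 in the frame of plate_a between 0 and 0.013 m) or (horizontal distance between biscuit_2 and plate_b below 0.048 m and z of biscuit_2 in the frame of plate_b between 0 and 0.013 m) or (horizontal distance between biscuit_3 and plate_a below 0.048 m and z of biscuit_3 in the frame of plate_a between 0 and 0.013 m) or (horizontal distance between biscuit_3 and plate_b below 0.048 m and z of biscuit_3 in the frame of plate_b between 0 and 0.013 m) or (horizontal distance between biscuit_4 and plate_a below 0.048 m and z of biscuit_4 in the frame of plate_a between 0 and 0.013 m) or (horizontal distance between biscuit_4 and plate_b below 0.048 m and z of biscuit_4 in the frame of plate_b between 0 and 0.013 m)) and not ((horizontal distance between biscuit_1 and plate_c below 0.048 m and z of biscuit_1 in the frame of plate_c between 0 and 0.013 m) or (horizontal distance between biscuit_2 and plate_c below 0.048 m and z of biscuit_2 in the frame of plate_c between 0 and 0.013 m) or (horizontal distance between biscuit_3 and plate_c below 0.048 m and z of biscuit_3 in the frame of plate_c between 0 and 0.013 m) or (horizontal distance between biscuit_4 and plate_c below 0.048 m and z of biscuit_4 in the frame of plate_c between 0 and 0.013 m))).
It fails at once if a biscuit is dropped or thrown onto a plate (faster than 0.6 m/s within 25 mm of the plate's floor, as after a fall of 2 cm) ((height (world z) of biscuit_1 below 0.031 m and horizontal distance between biscuit_1 and plate_a below 0.08 m and linear speed of biscuit_1 above 0.6 m/s) or (height (world z) of biscuit_1 below 0.031 m and horizontal distance between biscuit_1 and plate_b below 0.08 m and linear speed of biscuit_1 above 0.6 m/s) or (height (world z) of biscuit_1 below 0.031 m and horizontal distance between biscuit_1 and plate_c below 0.08 m and linear speed of biscuit_1 above 0.6 m/s) or (height (world z) of biscuit_2 below 0.031 m and horizontal distance between biscuit_2 and plate_a below 0.08 m and linear speed of biscuit_2 above 0.6 m/s) or (height (world z) of biscuit_2 below 0.031 m and horizontal distance between biscuit_2 and plate_b below 0.08 m and linear speed of biscuit_2 above 0.6 m/s) or (height (world z) of biscuit_2 below 0.031 m and horizontal distance between biscuit_2 and plate_c below 0.08 m and linear speed of biscuit_2 above 0.6 m/s) or (height (world z) of biscuit_3 below 0.031 m and horizontal distance between biscuit_3 and plate_a below 0.08 m and linear speed of biscuit_3 above 0.6 m/s) or (height (world z) of biscuit_3 below 0.031 m and horizontal distance between biscuit_3 and plate_b below 0.08 m and linear speed of biscuit_3 above 0.6 m/s) or (height (world z) of biscuit_3 below 0.031 m and horizontal distance between biscuit_3 and plate_c below 0.08 m and linear speed of biscuit_3 above 0.6 m/s) or (height (world z) of biscuit_4 below 0.031 m and horizontal distance between biscuit_4 and plate_a below 0.08 m and linear speed of biscuit_4 above 0.6 m/s) or (height (world z) of biscuit_4 below 0.031 m and horizontal distance between biscuit_4 and plate_b below 0.08 m and linear speed of biscuit_4 above 0.6 m/s) or (height (world z) of biscuit_4 below 0.031 m and horizontal distance between biscuit_4 and plate_c below 0.08 m and linear speed of biscuit_4 above 0.6 m/s)).
It fails at once if the dome is dropped (faster than 0.6 m/s within 40 mm of the worktop) (height (world z) of dome below 0.04 m and linear speed of dome above 0.6 m/s).
It fails at once if a plate, or a biscuit already dealt, is shifted by more than 25 mm (distance of any of plate_a, plate_b, plate_c, biscuit_5, biscuit_6 from where it was at the start of the episode above 0.025 m).
It fails at once if the teaspoon or the sugar bowl is moved by more than 25 mm or knocked over (distance of any of teaspoon, sugar_bowl from where it was at the start of the episode above 0.025 m or angle between sugar_bowl's own z axis and vertical above 0.4 rad).
It also fails if it takes over 72 s, if anything falls off the work surface, if the arm or the gripper's body presses on something with over 40 N, if the wrist force passes 120 N, or if a joint passes its speed limit or range.

## Working session

There is one attempt and no reset: what is moved stays moved. The work goes in short steps, each a Python script; the robot and the scene stay as the last script left them, time stands still between calls to the robot, and variables do not carry over. Pictures are saved under pics/ and viewed, about 8 in all and at most 12, crops included, and the job is handed in when it is done.

```bash
mkdir -p pics; ls
python3 - <<'E'
from plant import robot
import cv2,numpy as np
s=robot.sense();print(s['t'],s['tcp_pos'],s['tcp_rot'],robot.nose_length,s['opening'])
for n in("top","side"):
    f=robot.grab_frame(n);cv2.imwrite(f'pics/{n}0.png',f['image'][:,:,::-1]);np.savez(f'{n}0.npz',**f)
    print(n,f['fx'],f['cx'],f['cy'],f['R'].round(3).tolist(),f['t'], (f['range_z']>0).mean())
E
```

```text
pics
0.0 [0.22792735 0.63474647 0.2412699 ] [3.14154136e+00 1.94798811e-03 1.22604700e+00] 0.011 0.9975715373459916
top 583.7913384431043 314.24724428602974 237.9524306808724 [[-0.013, -1.0, 0.016], [-0.992, 0.011, -0.126], [0.125, -0.018, -0.992]] [0.07523302 0.48164005 1.38370622] 0.9960709635416667
side 529.3356657494824 326.8977677453307 241.6594824452119 [[-0.929, -0.37, 0.016], [-0.224, 0.527, -0.82], [0.295, -0.765, -0.573]] [0.4695134  0.15712671 1.2541464 ] 0.9962239583333333
```

View pics/top0.png

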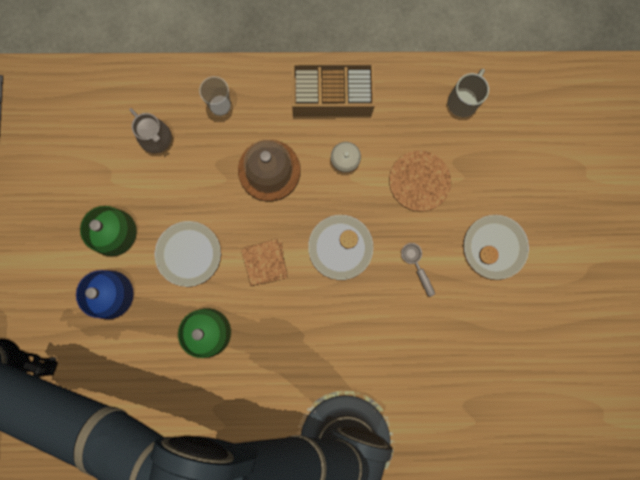

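View pics/side0.png

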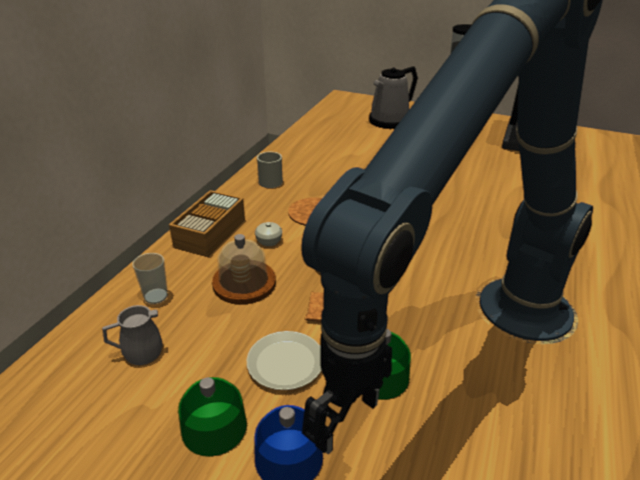

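The top view shows the clear dome on its board (268,165) with the knob at (265,157), and the mat at (420,181). The plates are at (188,253) empty, (341,247) and (496,247), with biscuits at (348,239) and (489,255). In the side view the knob is at (240,240) and the stack shows through the glass. The green and blue domes are look-alikes.

```bash
cat > h.py <<'E'
import numpy as np, cv2
def ray(f,u,v):
    R,t=np.array(f['R']),np.array(f['t'])
    d=R.T@np.array([(u-f['cx'])/f['fx'],(v-f['cy'])/f['fy'],1.]); return -R.T@t,d
def onplane(f,u,v,z):
    c,d=ray(f,u,v); return c+d*(z-c[2])/d[2]
def tri(f1,p1,f2,p2):
    c1,d1=ray(f1,*p1);c2,d2=ray(f2,*p2)
    s=np.linalg.lstsq(np.c_[d1,-d2],c2-c1,rcond=None)[0]
    a,b=c1+s[0]*d1,c2+s[1]*d2; return (a+b)/2,np.linalg.norm(a-b)
def cloud(f):
    v,u=np.mgrid[:480,:640]; z=f['range_z']
    X=np.stack([(u-f['cx'])/f['fx']*z,(v-f['cy'])/f['fy']*z,z],-1)
    return (X-np.array(f['t']))@np.array(f['R'])
def disc(f,mask,seed,z,r=90):
    """circle fitted on plane z to the outer contour of the mask blob nearest seed"""
    m=mask.astype(np.uint8); w=np.zeros_like(m); cv2.circle(w,seed,r,1,-1); m&=w
    m=cv2.morphologyEx(m,cv2.MORPH_OPEN,np.ones((3,3),np.uint8))
    cs,_=cv2.findContours(m,cv2.RETR_EXTERNAL,cv2.CHAIN_APPROX_NONE)
    c=max(cs,key=cv2.contourArea); h=cv2.convexHull(c)[:,0]
    P=np.array([onplane(f,u,v,z)[:2] for u,v in h])
    (x,y),rr=cv2.minEnclosingCircle((P*1000).astype(np.float32))
    A=np.c_[2*P,np.ones(len(P))];s=np.linalg.lstsq(A,(P**2).sum(1),rcond=None)[0]
    return s[:2],np.sqrt(s[2]+s[:2]@s[:2]),np.array([x,y,rr])/1000
E
python3 - <<'E'
from h import *
f=dict(np.load('top0.npz'));g=dict(np.load('side0.npz'))
hsv=cv2.cvtColor(f['image'],cv2.COLOR_RGB2HSV).astype(int);H,S,V=hsv[...,0],hsv[...,1],hsv[...,2]
X=cloud(f)
for n,p in dict(table=(420,320),mat=(420,181),pc=(188,253),pa=(341,260),pb=(505,240),b1=(348,239),b2=(489,255),knob=(265,157),board=(270,195),coast=(265,262),bowl=(345,157)).items(): print(n,hsv[p[1],p[0]],X[p[1],p[0]].round(3))
pm=(S<85)&(V>90)
for n,p in dict(pc=(188,253),p1=(341,247),p2=(496,247)).items(): print(n,disc(f,pm,p,.018,40))
bm=(S>90)&(H<25)
for p in((348,239),(489,255)): print('bisc',disc(f,bm,p,.020,14))
mm=(H<13)&(S>100)
for n,p,z in(('mat',(420,181),.008),('board',(270,170),.018)): print(n,disc(f,mm,p,z,42))
print('knob',tri(f,(265,156.5),g,(240,240)),onplane(f,265,156.5,.142))
Y=cloud(g);print(Y[238:244:2,240].round(3))
E
```

```text
table [ 16 134 164] [ 0.282 -0.187 -0.004]
mat [ 14 140 157] [ 0.625 -0.196  0.011]
pc [ 30   7 171] [0.451 0.377 0.012]
pa [ 30   5 170] [0.43  0.004 0.009]
pb [ 28  23 169] [ 0.475 -0.402  0.008]
b1 [ 18 127 167] [ 0.48  -0.013  0.023]
b2 [ 16 146 162] [ 0.437 -0.357  0.02 ]
knob [ 15  39 157] [0.654 0.181 0.142]
board [ 14 158 132] [0.592 0.177 0.018]
coast [ 15 134 167] [0.426 0.19  0.018]
bowl [ 23  36 140] [ 0.677 -0.007  0.051]
pc (array([0.4499718 , 0.37801991]), np.float64(0.07994508660817497), array([0.44982816, 0.37810272, 0.08066146]))
p1 (array([0.46188289, 0.00592836]), np.float64(0.07974284184950824), array([0.46207208, 0.00583149, 0.0801218 ]))
p2 (array([ 0.45818772, -0.37551984]), np.float64(0.07994460420194288), array([ 0.45815012, -0.37544427,  0.08059502]))
bisc (array([ 0.48037139, -0.0133135 ]), np.float64(0.020958071931042772), array([ 0.48009393, -0.01355486,  0.02152149]))
bisc (array([ 0.4381586 , -0.35548649]), np.float64(0.022124466679689314), array([ 0.43745789, -0.35584399,  0.02295025]))Traceback (most recent call last):
  File "<stdin>", line 11, in <module>
  File "h.py", line 20, in disc
    c=max(cs,key=cv2.contourArea); h=cv2.convexHull(c)[:,0]
ValueError: max() iterable argument is empty
```

Run:
```python
from h import *
f=dict(np.load('top0.npz'));g=dict(np.load('side0.npz'))
im=cv2.GaussianBlur(f['image'],(5,5),0).astype(float)
rg=im[...,1]/im[...,0]; bg=im[...,2]/im[...,1]
print([(rg[v,u].round(2),bg[v,u].round(2)) for u,v in((420,181),(400,190),(435,170),(420,230),(370,200),(460,190),(270,195),(245,170),(220,170),(270,220))])
lab=cv2.cvtColor(cv2.GaussianBlur(f['image'],(5,5),0),cv2.COLOR_RGB2LAB)[...,1].astype(int)
print('lab a', [lab[v,u] for u,v in((420,181),(400,190),(435,170),(420,230),(370,200),(460,190),(270,195),(245,170),(220,170),(270,220))])
for n,p,z in(('mat',(420,181),.008),('board',(270,170),.018)):
    w=lab[p[1]-45:p[1]+45,p[0]-45:p[0]+45].astype(np.uint8)
    th,_=cv2.threshold(w,0,1,cv2.THRESH_OTSU); print(n,th,disc(f,lab>th,p,z,44))
print('knob',tri(f,(265,156.5),g,(240,240)))
Y=cloud(g);print(Y[238:244:2,240].round(3))
cv2.imwrite('pics/crop1.png',cv2.resize(np.hstack([f['image'][115:215,220:320],g['image'][215:315,190:290]]),None,fx=4,fy=4,interpolation=2)[:,:,::-1])
```

```text
[(np.float64(0.7), np.float64(0.64)), (np.float64(0.71), np.float64(0.64)), (np.float64(0.71), np.float64(0.63)), (np.float64(0.76), np.float64(0.63)), (np.float64(0.77), np.float64(0.64)), (np.float64(0.76), np.float64(0.63)), (np.float64(0.65), np.float64(0.57)), (np.float64(0.73), np.float64(0.68)), (np.float64(0.76), np.float64(0.62)), (np.float64(0.77), np.float64(0.63))]
lab a [np.int64(142), np.int64(141), np.int64(142), np.int64(137), np.int64(137), np.int64(138), np.int64(143), np.int64(137), np.int64(136), np.int64(137)]
mat 139.0 (array([ 0.62827264, -0.19704151]), np.float64(0.0762314904776092), array([ 0.62844415, -0.19735661,  0.07721421]))
board 135.0 (array([0.65576591, 0.17646186]), np.float64(0.1099088793429444), array([0.65568805, 0.17670146, 0.11127335]))
knob (array([0.65563318, 0.18046345, 0.13426226]), np.float64(0.0038453661753695893))
[[0.651 0.184 0.143]
 [0.648 0.189 0.141]
 [0.651 0.186 0.133]]
```

View pics/crop1.png

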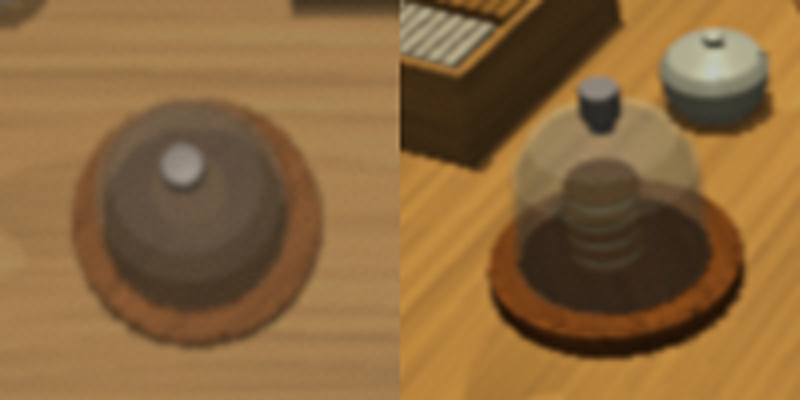

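Run:
```python
from plant import robot
from h import *
f=dict(np.load('top0.npz'));g=dict(np.load('side0.npz'))
print(tri(f,(265.4,156),g,(239.7,237)),onplane(f,265.4,156,.142),onplane(g,239.7,237,.142))
robot.grip(0.55)
print(robot.sense()['t'])
robot.move_straight([.228,.635,.05],vel=.3)
c=robot.move_straight([.228,.635,-.01],vel=.05,contact_N=4)
s=robot.sense();print(c,s['t'],s['tcp_pos'],s['opening'],s['wrist_force'])
robot.move_straight([.228,.635,.25],vel=.4)
robot.goto([.654,.182,.30],[np.pi,0,.27])
s=robot.sense();print(s['t'],s['tcp_pos'])
w=robot.grab_frame('wrist');np.savez('w0.npz',**w);cv2.imwrite('pics/w0.png',w['image'][:,:,::-1])
print(w['R'].round(3).tolist(),(-w['R'].T@w['t']).round(3))
```

```text
(array([0.655498  , 0.17934028, 0.14183481]), np.float64(0.002265925248252203)) [0.65655076 0.17975077 0.142     ] [0.65411197 0.17952331 0.142     ]
0.5667
True 2.175 [0.2279416  0.63486628 0.00862789] 0.5454375251070932 [-0.59006952 -1.68219467  7.11572832]
5.1667 [0.65342059 0.18402548 0.29969404]
[[0.963, 0.269, 0.0], [0.255, -0.913, 0.32], [0.087, -0.308, -0.948]] [0.631 0.263 0.43 ]
```

View pics/w0.png

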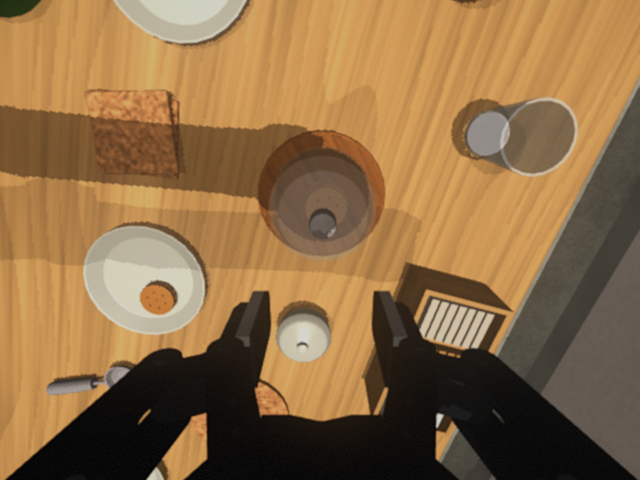

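The wrist view shows the knob at (325,226) inside the board, the clear tumbler to the right, and the sugar bowl at (303,335). The triangulated knob top is at z 0.1418 against the expected 0.142. The touch test puts the fingertips 8.6 mm ahead of the TCP at opening 0.55.

Run:
```python
from plant import robot
from h import *
w=dict(np.load('w0.npz'));print('knob wrist',onplane(w,326,228,.142))
k=np.array([.6555,.1795]);m=np.array([.6283,-.197])
robot.move_straight([*k,.17],vel=.25)
s=robot.sense();print(s['tcp_pos'])
robot.move_straight([*k,.131],vel=.12)
robot.grip(0.0,60)
s=robot.sense();print('grip',s['t'],s['opening'],s['tcp_pos'],s['wrist_force'])
if .2<s['opening']<.42:
    robot.move_straight([*k,.218],vel=.15)
    s=robot.sense();print('lift',s['t'],s['opening'],s['wrist_force'])
    robot.move_straight([*m,.218],vel=.28)
    robot.move_straight([*m,.135],vel=.15)
    c=robot.move_straight([*m,.117],vel=.04,contact_N=3)
    s=robot.sense();print('down',c,s['t'],s['opening'],s['tcp_pos'],s['wrist_force'])
f=robot.grab_frame('top');cv2.imwrite('pics/t1.png',f['image'][100:260:,200:520,::-1].repeat(2,0).repeat(2,1));np.savez('top1.npz',**f)
```

```text
knob wrist [0.65914881 0.17741719 0.142     ]
[0.65637232 0.17991114 0.17114962]
grip 6.6917 0.26789238022325373 [0.65601833 0.1795643  0.13256142] [-2.6164241   0.43605745  6.13879369]
lift 7.425 0.26615692196336943 [ 0.15479642  0.51172919 -3.92548683]
down True 10.0167 0.2704025235209179 [ 0.62899425 -0.19739374  0.12259327] [-1.70258368 -0.12872069  6.41576872]
```

Run:
```python
from plant import robot
from h import *
m=np.array([.6283,-.197])
robot.grip(0.6)
s=robot.sense()
robot.move_straight([*m,.19],vel=.2)
robot.goto([.56,.155,.26],[np.pi,0,.27])
robot.sleep(.15)
s=robot.sense();print(s['t'],s['tcp_pos'])
for n in('wrist','top','side'):
    f=robot.grab_frame(n);np.savez(n+'2.npz',**f)
    if n=='wrist':w=f
    if n=='top':t=f
a=cv2.resize(t['image'][100:280,210:470],(400,277),interpolation=2)
b=cv2.resize(f['image'][180:320,180:340],(320,280),interpolation=2)[:277]
o=np.zeros((577,800,3),np.uint8);o[:300,:400]=cv2.resize(w['image'],(400,300));o[300:,:400]=a;o[:277,400:720]=b
u,v=[int(i) for i in (w['R']@np.array([.655,.178,.07])+w['t'])[:2]/(w['R']@np.array([.655,.178,.07])+w['t'])[2]*w['fx']+np.array([w['cx'],w['cy']])]
print('stack px',u,v)
u0=min(max(u-80,0),480);v0=min(max(v-60,0),360)
o[277:577,400:800]=cv2.resize(w['image'][v0:v0+120,u0:u0+160],(400,300),interpolation=2)
print(u0,v0);cv2.imwrite('pics/c2.png',o[:,:,::-1])
```

```text
12.4583 [0.56046792 0.15333054 0.25975044]
stack px 423 210
343 150
```

View pics/c2.png

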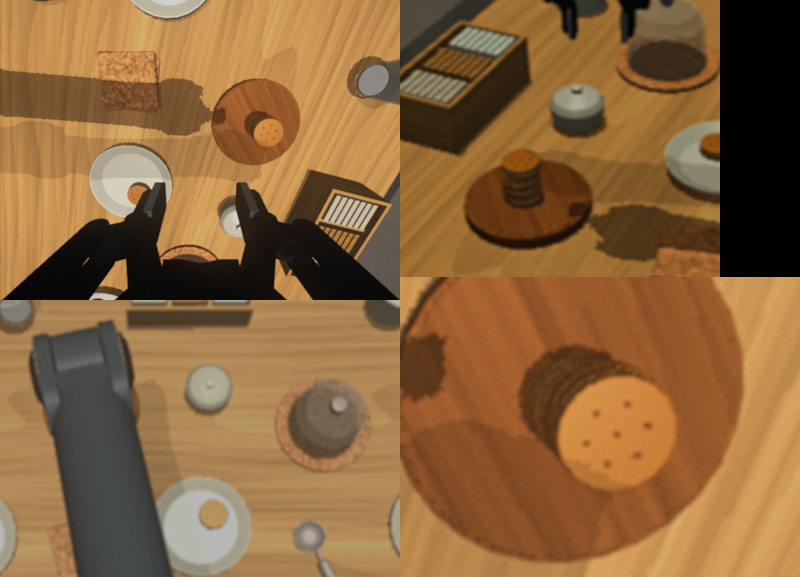

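The dome stands upright on the mat. The stack's top biscuit is at wrist pixel (430,212) and side pixel (240,260).

```bash
cat >> h.py <<'E'
def top_biscuit(f,z,guess):
    p=np.array(f['R'])@np.array([*guess,z])+np.array(f['t']); u,v=int(f['fx']*p[0]/p[2]+f['cx']),int(f['fy']*p[1]/p[2]+f['cy'])
    hsv=cv2.cvtColor(cv2.GaussianBlur(f['image'],(3,3),0),cv2.COLOR_RGB2HSV); r=int(.05*f['fx']/p[2])
    V=hsv[...,2]; w=V[v-r:v+r,u-r:u+r]; th,_=cv2.threshold(w,0,1,cv2.THRESH_OTSU)
    m=(V>th)
    m=cv2.morphologyEx(m.astype(np.uint8),cv2.MORPH_CLOSE,np.ones((3,3),np.uint8))
    d=disc(f,m,(u,v),z,r); d0=np.array(f['R'])@np.array([*d[0],z])+np.array(f['t'])
    px=(f['fx']*d0[0]/d0[2]+f['cx'],f['fy']*d0[1]/d0[2]+f['cy'])
    hh=cloud(f)[int(px[1])-4:int(px[1])+5,int(px[0])-4:int(px[0])+5,2]
    return d,px,th,np.median(hh)
E
python3 - <<'E'
from h import *
w=dict(np.load('wrist2.npz'));s=dict(np.load('side2.npz'))
a=top_biscuit(w,.074,(.656,.178));b=top_biscuit(s,.074,(.656,.178))
print(a);print(b);print(tri(w,a[1],s,b[1]))
print(tri(w,(429.8,212.4),s,(240.5,260.5)))
t=dict(np.load('top2.npz'))
k=(210+340/400*260-260*0, 0)
print('knob', onplane(t,210+339*.65,100+(405-300)*.65,.132))
E
```

```text
((array([0.6594286 , 0.17880013]), np.float64(0.021898656267927738), array([0.65931805, 0.17860762, 0.02223484])), (np.float64(429.87861962454406), np.float64(212.42396288306398)), 171.0, np.float64(0.07250428897670222))
((array([0.67358562, 0.15585143]), np.float64(0.05269047988182851), array([0.67409808, 0.15621658, 0.0591357 ])), (np.float64(239.67541744360457), np.float64(253.1767080766759)), 116.0, np.float64(0.0024872224852756654))
(array([0.6529787 , 0.18353494, 0.09767083]), np.float64(0.005238868905255053))
(array([0.65968839, 0.17819817, 0.0714402 ]), np.float64(0.001269183780004608))
knob [ 0.62734452 -0.19620775  0.132     ]
```

Stack top triangulates to (0.6597, 0.1782, 0.0714) from wrist and side pixels, and range gives 0.0725, against 0.074 expected, which is consistent. The automatic side mask failed, so I used the read-off pixel there. Dealing the first biscuit to the empty plate.

```bash
cat > deal.py <<'E'
from plant import robot
from h import *
PI=np.pi
def deal(i,xy,place,yaw,D=.012):
    b=.018+.014*(i-1); x,y=xy
    robot.grip(.72,25)
    robot.goto([x,y,b+.05],[PI,0,.27])
    robot.move_straight([x,y,b+D],vel=.12)
    robot.grip(0.,25); s=robot.sense(); print('grip',round(s['t'],2),s['opening'].__round__(3),s['tcp_pos'].round(4),s['wrist_force'].round(1))
    if not .42<s['opening']<.62: print('BAD GRIP'); return False
    robot.move_straight([x,y,b+.07],vel=.2)
    px,py=place
    robot.goto([px,py,.10],[PI,0,yaw]); robot.sleep(.1)
    s=robot.sense(); print('over',round(s['t'],2),s['opening'].__round__(3),s['tcp_pos'].round(4))
    robot.move_straight([px,py,.030],vel=.2)
    c=robot.move_straight([px,py,.006+D-.004],vel=.03,contact_N=2.)
    s=robot.sense(); print('down',c,round(s['t'],2),s['tcp_pos'].round(4),s['wrist_force'].round(1))
    robot.grip(.64); robot.move_straight([px,py,.10],vel=.25); return True
def look(i,guess=(.6595,.1785)):
    robot.goto([.56,.155,.26],[PI,0,.27]); robot.sleep(.1)
    f=robot.grab_frame('wrist'); a=top_biscuit(f,.018+.014*i,guess)
    print('look',i,a[0][0].round(4),a[0][1].round(4),'z',a[3].round(4),'t',robot.sense()['t']); return f,a
C=np.array([.450,.378]);d=np.array([.707,-.707])
P1=np.array([.4620,.0059]);B1=np.array([.4803,-.0134])
P2=np.array([.4582,-.3755]);B2=np.array([.4379,-.3556])
def opp(P,B,r=.026): e=(P-B)/np.linalg.norm(P-B); return P+r*e, np.arctan(-e[0]/e[1])
E
python3 - <<'E'
from deal import *
print(opp(P1,B1),opp(P2,B2))
ok=deal(4,(.6595,.1785),C+.026*d,.785)
if ok:
    f,a=look(3)
    t=robot.grab_frame('top')
    o=np.zeros((600,800,3),np.uint8);o[:300,:400]=cv2.resize(f['image'],(400,300))
    u,v=int(a[1][0])-60,int(a[1][1])-45; o[:300,400:]=cv2.resize(f['image'][v:v+90,u:u+120],(400,300),interpolation=2)
    o[300:,:]=cv2.resize(t['image'][130:310,130:610],(800,300),interpolation=2)
    np.savez('top3.npz',**t);cv2.imwrite('pics/c3.png',o[:,:,::-1])
E
```

```text
(array([0.44411051, 0.02476706]), np.float64(0.7588086867449141)) (array([ 0.47676679, -0.39370094]), np.float64(0.7953480837902538))
grip 14.39 0.524 [0.6604 0.1787 0.0736] [-1.3 -0.3  6.3]
over 15.97 0.522 [0.4706 0.3578 0.1003]
down True 16.92 [0.469  0.3602 0.0184] [-0.4 -0.1  4.4]
look 3 [0.6608 0.1799] 0.0219 z 0.0587 t 18.875
```

View pics/c3.png

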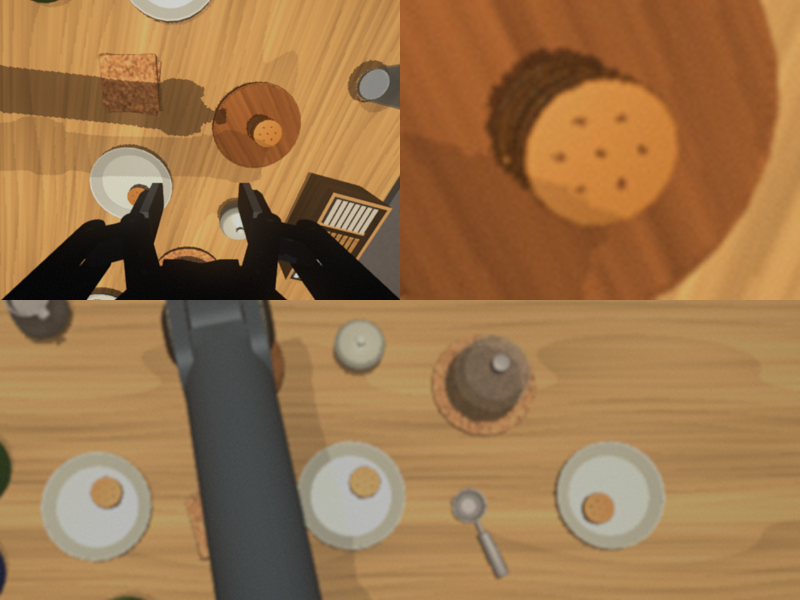

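Biscuit 4 lies flat on plate_c at composite (106,491), the plates haven't shifted, and the stack below is undisturbed. Next I'll deal two more, with guards.

```bash
cat >> deal.py <<'E'
def good(a,i): 
    (c,r,_),_,_,z=a
    return .0195<r<.025 and abs(z-(.018+.014*i))<.005 and np.hypot(*(c-[.660,.179]))<.009
E
python3 - <<'E'
from deal import *
p,y=opp(P1,B1)
if deal(3,(.6608,.1795),p,y):
    f,a=look(2)
    if good(a,2):
        p,y=opp(P2,B2)
        if deal(2,a[0][0],p,y):
            f,a=look(1); print(good(a,1))
    t=robot.grab_frame('top')
    o=np.zeros((600,800,3),np.uint8);o[:300,:400]=cv2.resize(f['image'],(400,300))
    u,v=int(a[1][0])-60,int(a[1][1])-45; o[:300,400:]=cv2.resize(f['image'][v:v+90,u:u+120],(400,300),interpolation=2)
    o[300:,:]=cv2.resize(t['image'][130:310,130:610],(800,300),interpolation=2)
    np.savez('top4.npz',**t);cv2.imwrite('pics/c4.png',o[:,:,::-1])
E
```

```text
grip 20.73 0.524 [0.6618 0.1797 0.0596] [-0.4 -0.5  6.3]
over 22.31 0.524 [0.4458 0.0255 0.1001]
down True 23.23 [0.4442 0.025  0.0187] [-0.6  0.4  0.3]
look 2 [0.661  0.1788] 0.0217 z 0.0447 t 25.0667
grip 26.89 0.524 [0.6619 0.1789 0.0455] [-0.1 -0.3  5.7]
over 29.59 0.524 [ 0.4771 -0.393   0.0992]
down True 30.47 [ 0.478  -0.3947  0.0228] [1.  0.6 4.7]
look 1 [0.6597 0.1782] 0.0217 z 0.0307 t 33.4167
True
```

View pics/c4.png

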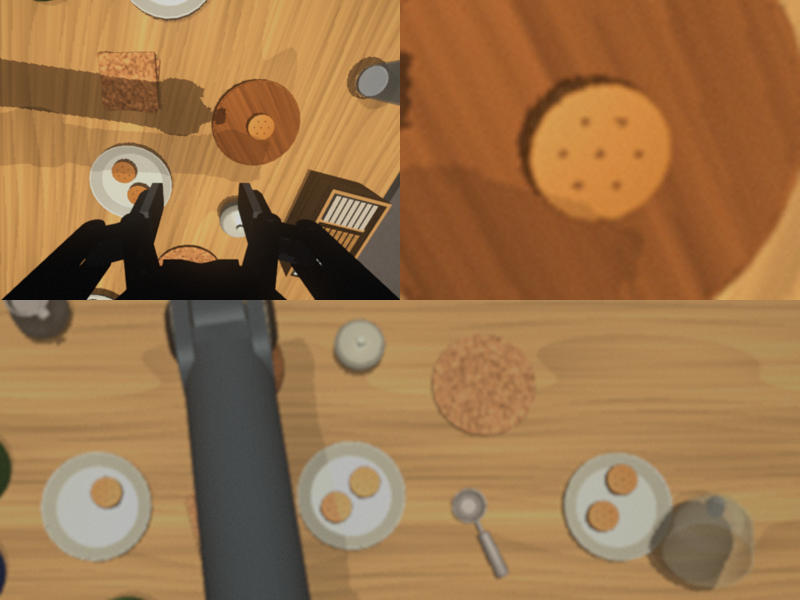

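The dome has been swept off the mat. The low joint-space transfer to the third plate crossed it, which was my error. It's now at composite (705,540) beside plate_b, and plate_b has moved a little. I'll measure how far before doing anything else.

Run:
```python
from deal import *
f=dict(np.load('top4.npz'));hsv=cv2.cvtColor(f['image'],cv2.COLOR_RGB2HSV).astype(int);H,S,V=hsv[...,0],hsv[...,1],hsv[...,2]
pm=(S<85)&(V>90)
for p in((188,253),(341,247)): print(disc(f,pm,p,.018,40))
# plate b: inner contour edge points, left half only
m=pm.copy(); m[:, 525:]=False
c0=(499,253); ms=m.astype(np.uint8);w=np.zeros_like(ms);cv2.circle(w,c0,42,1,-1);ms&=w
cs,_=cv2.findContours(cv2.morphologyEx(ms,cv2.MORPH_OPEN,np.ones((3,3))),0,1);h=max(cs,key=cv2.contourArea)[:,0]
P=np.array([[*onplane(f,u,v,.018)[:2],u] for u,v in h if np.hypot(u-c0[0],v-c0[1])>25 and u<522])
A=np.c_[2*P[:,:2],np.ones(len(P))];s=np.linalg.lstsq(A,(P[:,:2]**2).sum(1),rcond=None)[0];print('plate b',s[:2],np.sqrt(s[2]+s[:2]@s[:2]),'was',P2)
bm=(S>90)&(H<25)
for p in((491,254),(503,238+0)):
    p=(130+int(602/1.667),130+int(216/1.667)) if p[0]==491 else (130+int(621/1.667),130+int(179/1.667))
    print('bisc',p,disc(f,bm,p,.02,13))
print('was',B2)
# look from above with wrist cam, high path
robot.goto([.50,-.10,.34],[np.pi,0,-.2])
robot.goto([.52,-.36,.34],[np.pi,0,-.6]); robot.sleep(.1)
w=robot.grab_frame('wrist');g=robot.grab_frame('side');np.savez('w5.npz',**w);np.savez('s5.npz',**g)
print(robot.sense()['t'])
cv2.imwrite('pics/c5.png',np.vstack([np.hstack([w['image'],np.zeros((480,160,3),np.uint8)]),np.zeros((120,800,3),np.uint8)])[:,:,::-1])
o=np.zeros((600,800,3),np.uint8);o[:480,:640]=w['image'];o[480:,:160]=cv2.resize(g['image'],(160,120));o[420:,560:]=cv2.resize(f['image'][205:325,480:640],(240,180));cv2.imwrite('pics/c5.png',o[:,:,::-1])
```

```text
(array([0.4499078 , 0.37791764]), np.float64(0.07996629359046396), array([0.44976361, 0.37792261, 0.08050926]))
(array([0.46194284, 0.00592398]), np.float64(0.0796606099469494), array([0.46213058, 0.00605266, 0.08014299]))
plate b [ 0.44091247 -0.38488987] 0.07857737585045943 was [ 0.4582 -0.3755]
bisc (491, 259) (array([ 0.42650947, -0.3613133 ]), np.float64(0.022197903767672153), array([ 0.42734433, -0.3611026 ,  0.02352687]))
bisc (502, 237) (array([ 0.48051854, -0.39243071]), np.float64(0.022499049674287556), array([ 0.47940411, -0.39306494,  0.02353654]))
was [ 0.4379 -0.3556]
35.75
```

View pics/c5.png

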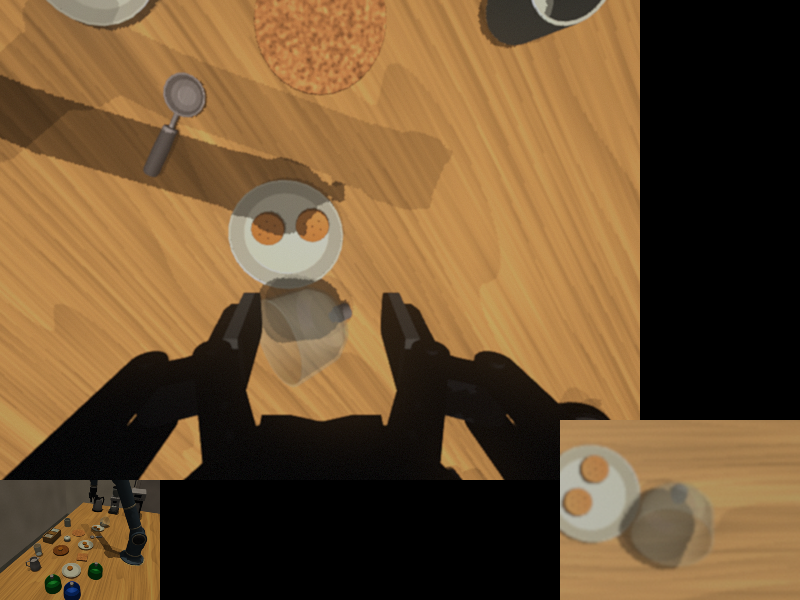

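Plate_b has moved about 19.7 mm (limit 25) and both its biscuits are still on it. The dome lies on its side beside it, knob at wrist (342,312) and top (560,253), so I'll measure its lie closely.

Run:
```python
from deal import *
w=dict(np.load('w5.npz'));f=dict(np.load('top4.npz'))
print('knob tri',tri(w,(342,312),f,(560,253)))
X=cloud(w);R=X[270:400,240:370];z=R[...,2]
m=(z>.02)&(z<.2)&(R[...,1]<-.42);P=R[m];print(len(P));
Xt=cloud(f);Rt=Xt[225:325,520:610];mt=(Rt[...,2]>.02)&(Rt[...,2]<.2)
Pt=Rt[mt];print(len(Pt))
for Q in(P,Pt):
    if len(Q)>20:
        print(Q.min(0).round(3),Q.max(0).round(3),np.median(Q,0).round(3))
        # ridge: height map
        for x in np.arange(.32,.52,.02):
            print(round(x,2),[ (lambda q: round(float(np.median(q[:,2])),3) if len(q)>2 else 0)(Q[(abs(Q[:,0]-x)<.01)&(abs(Q[:,1]-y)<.01)]) for y in np.arange(-.44,-.62,-.02)])
o=np.hstack([cv2.resize(w['image'][255:405,230:380],(400,400),interpolation=2),cv2.resize(f['image'][225:325,520:620],(400,400),interpolation=2)])
cv2.imwrite('pics/c6.png',o[:,:,::-1])
```

```text
knob tri (array([ 0.44043802, -0.5329214 ,  0.01697453]), np.float64(0.00014660843496981207))
6520
2024
[ 0.319 -0.557  0.02 ] [ 0.454 -0.432  0.131] [ 0.409 -0.498  0.081]
0.32 [0, 0, 0.041, 0.045, 0.058, 0.076, 0, 0, 0]
0.34 [0, 0.034, 0.031, 0.032, 0.042, 0.07, 0, 0, 0]
0.36 [0.045, 0.032, 0.023, 0.021, 0.025, 0.065, 0, 0, 0]
0.38 [0.066, 0, 0, 0, 0.125, 0.113, 0, 0, 0]
0.4 [0.082, 0.11, 0.123, 0.126, 0.118, 0.104, 0.086, 0, 0]
0.42 [0.075, 0.086, 0.107, 0.11, 0.104, 0.093, 0.082, 0, 0]
0.44 [0, 0.06, 0.075, 0.087, 0.087, 0.072, 0, 0, 0]
0.46 [0, 0, 0.056, 0.061, 0.065, 0, 0, 0, 0]
0.48 [0, 0, 0, 0, 0, 0, 0, 0, 0]
0.5 [0, 0, 0, 0, 0, 0, 0, 0, 0]
[ 0.323 -0.558  0.02 ] [ 0.5   -0.429  0.138] [ 0.387 -0.502  0.067]
0.32 [0, 0, 0.044, 0.051, 0.065, 0, 0, 0, 0]
0.34 [0.045, 0.039, 0.038, 0.037, 0.051, 0.08, 0, 0, 0]
0.36 [0.048, 0.035, 0.026, 0.024, 0.029, 0.055, 0, 0, 0]
0.38 [0.055, 0.03, 0.021, 0, 0.127, 0.032, 0.043, 0, 0]
0.4 [0.086, 0.106, 0.128, 0.13, 0.122, 0.032, 0.034, 0, 0]
0.42 [0.083, 0.094, 0.112, 0.114, 0.107, 0.096, 0.082, 0, 0]
0.44 [0, 0.065, 0.084, 0.093, 0.093, 0.09, 0, 0, 0]
0.46 [0, 0.022, 0.07, 0.078, 0.07, 0, 0, 0, 0]
0.48 [0, 0, 0, 0, 0, 0, 0, 0, 0]
0.5 [0.023, 0, 0, 0, 0, 0, 0, 0, 0]
```

View pics/c6.png

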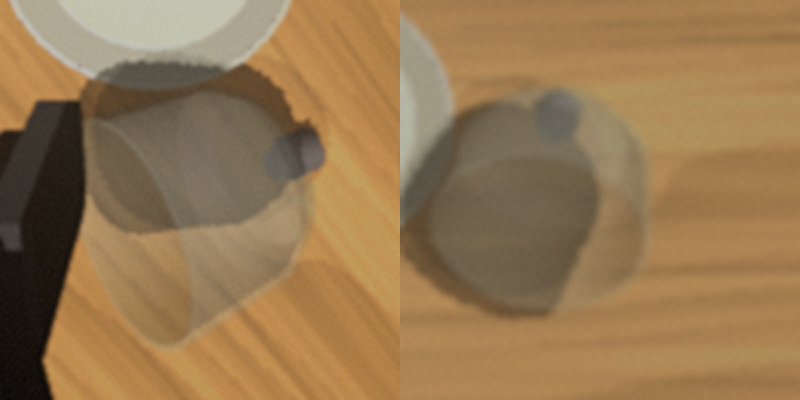

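The dome rests on its shoulder and knob, rim facing the robot and the knob near z 0.017 pointing away from it. Next: pin down its axis, then check which tilted grasps and upright releases the arm can reach.

```bash
cat > dm.py <<'E'
from deal import *
from scipy.spatial.transform import Rotation as Ro
def tool(h,tilt,flip=0):
    """tool dir = down tilted by `tilt` towards horizontal azimuth h; jaw axis horizontal"""
    t=np.array([np.sin(tilt)*np.cos(h),np.sin(tilt)*np.sin(h),-np.cos(tilt)])
    x=np.array([-np.sin(h),np.cos(h),0])*(-1 if flip else 1)
    R=np.c_[x,np.cross(t,x),t]; return Ro.from_matrix(R).as_euler('xyz'),t
E
python3 - <<'E'
from dm import *
w=dict(np.load('w5.npz'))
A=onplane(w,265.6,301.9,.077);B=onplane(w,293.7,385.5,.077);print('rim ends',A,B,np.linalg.norm(A-B))
K=np.array([.440,-.533]);c=(A+B)[:2]/2;v=K-c;print('axis len',np.hypot(*v),'(0.096)','azim',np.degrees(np.arctan2(v[1],v[0])),'perp',np.degrees(np.arctan2((B-A)[1],(B-A)[0]))+90)
print(robot.sense()['joint_pos'].round(2))
h=np.arctan2(v[1],v[0])+np.pi
for tilt in(30,40,45,50,58):
  for fl in(0,1):
    o,t=tool(h,np.radians(tilt),fl);a=[]
    for p in([.44,-.533,.02],[.46,-.54,.12]):
        q=robot.inverse_kinematics(p,o);a.append(None if q is None else np.round(q,2).tolist())
    print('grasp',tilt,fl,a)
for ps in(40,55,65,77):
  r=[]
  for az in range(-180,180,20):
    for fl in(0,1):
      o,t=tool(np.radians(az),np.radians(ps),fl)
      if robot.inverse_kinematics([.628,-.197,.125],o) is not None and robot.inverse_kinematics([.628,-.197,.25],o) is not None: r.append((az,fl))
  print('place',ps,r)
E
```

```text
rim ends [ 0.38413135 -0.43346216  0.077     ] [ 0.33696467 -0.56133057  0.077     ] 0.13629023447751987
axis len 0.08706455754584938 (0.096) azim -24.137871583474766 perp -20.24744881438626
[-0.15  0.47  1.01  1.55 -0.4   1.35  0.31]
grasp 30 0 [[0.25, 1.23, 1.08, 1.3, -0.66, 1.54, -0.69], [0.26, 1.16, 1.15, 1.2, -0.62, 1.7, -0.7]]
grasp 30 1 [[0.51, 1.0, 0.46, 1.28, -0.17, 1.41, 2.08], [0.51, 0.93, 0.47, 1.18, -0.14, 1.58, 2.08]]
grasp 40 0 [[0.28, 1.31, 1.09, 1.17, -0.59, 1.71, -0.73], [0.3, 1.24, 1.15, 1.07, -0.55, 1.86, -0.72]]
grasp 40 1 [[0.52, 1.09, 0.45, 1.15, -0.11, 1.61, 2.06], [0.52, 1.02, 0.46, 1.05, -0.08, 1.77, 2.06]]
grasp 45 0 [[0.3, 1.35, 1.09, 1.1, -0.56, 1.8, -0.74], [0.32, 1.28, 1.14, 1.01, -0.52, 1.94, -0.72]]
grasp 45 1 [[0.53, 1.14, 0.44, 1.08, -0.08, 1.7, 2.05], [0.53, 1.07, 0.44, 0.98, -0.05, 1.87, 2.06]]
grasp 50 0 [[0.32, 1.39, 1.09, 1.03, -0.52, 1.88, -0.74], [0.45, 1.17, 0.72, 0.93, -0.2, 1.96, -0.94]]
grasp 50 1 [[0.54, 1.19, 0.43, 1.01, -0.05, 1.8, 2.04], [0.55, 1.11, 0.42, 0.92, -0.01, 1.96, 2.06]]
grasp 58 0 [[0.45, 1.33, 0.72, 0.92, -0.2, 1.96, -0.9
[... 538 characters left out ...]
(-80, 1), (-60, 0), (-60, 1), (-40, 0), (-40, 1), (-20, 0), (-20, 1), (0, 0), (0, 1), (40, 1), (60, 0), (60, 1), (80, 0), (80, 1), (100, 0), (100, 1), (120, 0), (120, 1)]
place 65 [(-140, 0), (-140, 1), (-120, 0), (-120, 1), (-100, 0), (-100, 1), (-80, 0), (-80, 1), (-60, 0), (-60, 1), (-40, 0), (-40, 1), (-20, 0), (-20, 1), (0, 0), (0, 1), (40, 0), (40, 1), (60, 0), (60, 1), (80, 0), (80, 1), (100, 0), (100, 1), (120, 0), (120, 1)]
place 77 [(-140, 0), (-140, 1), (-120, 0), (-120, 1), (-100, 0), (-100, 1), (-80, 0), (-80, 1), (-60, 0), (-60, 1), (-40, 0), (-40, 1), (-20, 0), (-20, 1), (0, 0), (0, 1), (20, 0), (20, 1), (40, 0), (40, 1), (60, 0), (60, 1), (80, 0), (80, 1), (100, 0), (100, 1)]
```

The arm can reach the knob with the tool tilted 45° back towards the robot, then turn it through 122° to stand the dome upright. I'll grasp and lift first.

Run:
```python
from dm import *
h=np.radians(158); o,t=tool(h,np.radians(45),0)
K=np.array([.440,-.533,.017]); G=K-.004*t
robot.grip(.55,100)
robot.goto(G-.15*t,o)
robot.move_straight(G-.04*t,vel=.25)
c=robot.move_straight(G,vel=.08,contact_N=8)
s=robot.sense();print(c,s['t'],s['tcp_pos'],'want',G,s['wrist_force'])
if not c or np.linalg.norm(s['tcp_pos']-G)<.012:
    robot.grip(0.,100);s=robot.sense();print('grip',s['t'],s['opening'],s['wrist_force'])
    if .2<s['opening']<.4:
        robot.move_straight(G+[.01,-.01,.06],vel=.12)
        s=robot.sense();print('lift',s['t'],s['opening'],s['wrist_force'],s['torque'],s['joint_pos'].round(2))
f=robot.grab_frame('top');np.savez('top7.npz',**f);w=robot.grab_frame('wrist')
cv2.imwrite('pics/c7.png',np.hstack([cv2.resize(f['image'][200:350,450:620],(453,400)),cv2.resize(w['image'],(340,400))])[:,:,::-1])
```

```text
Traceback (most recent call last):
plant.IKError: the arm cannot take that pose within its joint ranges
```

Run:
```python
from dm import *
h=np.radians(158);K=np.array([.440,-.533,.017])
for T in(34,38,42,45):
    o,t=tool(h,np.radians(T),0);G=K-.004*t
    print(T,[(b,(lambda q: None if q is None else round(q[5],2))(robot.inverse_kinematics(G-b*t,o))) for b in(0,.04,.06,.08,.1,.12,.15)], [robot.inverse_kinematics(G+[.0,0,z],o) is not None for z in(.04,.06,.1,.14)])
print(robot.sense()['t'])
```

```text
34 [(0, np.float64(1.6)), (0.04, np.float64(1.68)), (0.06, np.float64(1.72)), (0.08, np.float64(1.76)), (0.1, np.float64(1.8)), (0.12, np.float64(1.84)), (0.15, np.float64(1.91))] [True, True, True, True]
38 [(0, np.float64(1.66)), (0.04, np.float64(1.75)), (0.06, np.float64(1.79)), (0.08, np.float64(1.83)), (0.1, np.float64(1.87)), (0.12, np.float64(1.92)), (0.15, np.float64(1.95))] [True, True, True, True]
42 [(0, np.float64(1.73)), (0.04, np.float64(1.82)), (0.06, np.float64(1.86)), (0.08, np.float64(1.91)), (0.1, np.float64(1.95)), (0.12, np.float64(1.96)), (0.15, None)] [True, True, True, True]
45 [(0, np.float64(1.78)), (0.04, np.float64(1.87)), (0.06, np.float64(1.91)), (0.08, np.float64(1.96)), (0.1, np.float64(1.95)), (0.12, None), (0.15, None)] [True, True, True, True]
36.0
```

Run:
```python
from dm import *
h=np.radians(158); o,t=tool(h,np.radians(42),0)
K=np.array([.440,-.533,.017]); G=K-.004*t
o2,_=tool(h,np.radians(20),0)
robot.goto([.55,-.575,.20],o2)
robot.goto(G-.08*t,o)
c=robot.move_straight(G-.03*t,vel=.2,contact_N=10)
print(c,robot.sense()['tcp_pos'])
c=c or robot.move_straight(G,vel=.08,contact_N=8)
s=robot.sense();print(c,s['t'],s['tcp_pos'],'want',G,s['wrist_force'])
if np.linalg.norm(s['tcp_pos']-G)<.012:
    robot.grip(0.,100);s=robot.sense();print('grip',s['t'],s['opening'],s['wrist_force'])
    if .2<s['opening']<.4:
        robot.move_straight(G+[.01,-.01,.06],vel=.12)
        s=robot.sense();print('lift',s['t'],s['opening'],s['wrist_force'],s['torque'],s['joint_pos'].round(2))
f=robot.grab_frame('top');np.savez('top7.npz',**f);w=robot.grab_frame('wrist')
cv2.imwrite('pics/c7.png',np.hstack([cv2.resize(f['image'][200:350,450:620],(453,400)),cv2.resize(w['image'],(340,400))])[:,:,::-1])
```

```text
False [ 0.4623515  -0.54213122  0.04576338]
False 38.5417 [ 0.44294497 -0.53436749  0.02056597] want [ 0.44248163 -0.53400264  0.01997258] [ 1.06999401  0.6693533  -0.01468236]
grip 38.9 0.2524254264366976 [3.26629035 0.01687912 4.04705096]
lift 39.5667 0.2501375927438037 [-0.18500661 -0.05826961 -3.12228628] [-0.50850707 -1.28622988 -0.07079295] [ 0.29  1.3   1.17  1.08 -0.57  1.83 -0.67]
```

View pics/c7.png

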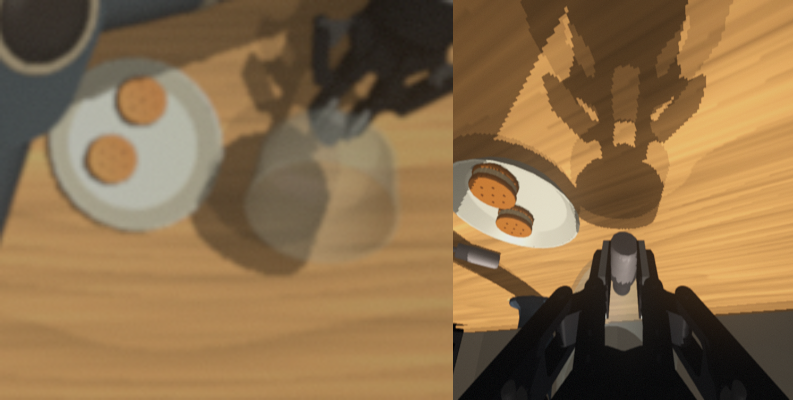

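The knob is gripped between the pads (wrist view, (625,260)) and the dome is off the worktop. Turning it upright over the mat.

Run:
```python
from dm import *
h=np.radians(158)
def go(p,T,hh=h):
    o,t=tool(hh,np.radians(T),0); robot.goto(np.array(p),o); s=robot.sense(); print(T,round(s['t'],2),s['tcp_pos'].round(3),s['opening'].__round__(3))
go([.50,-.53,.24],10)
ok=False
for hh in(158,150,165,140,175):
    try: go([.628,-.197,.26],-78,np.radians(hh)); ok=True; print('h',hh); break
    except robot.IKError: pass
print(ok, robot.sense()['joint_pos'].round(2)); robot.sleep(.1)
f=robot.grab_frame('top');g=robot.grab_frame('side');np.savez('top8.npz',**f);np.savez('s8.npz',**g)
cv2.imwrite('pics/c8.png',np.hstack([cv2.resize(f['image'][110:260,350:500],(400,400)),cv2.resize(g['image'][120:270,230:380],(400,400))])[:,:,::-1])
```

```text
10 40.38 [ 0.5   -0.529  0.238] 0.255
-78 43.23 [ 0.628 -0.198  0.26 ] 0.0
h 158
True [ 1.07  0.69 -1.18  2.35  2.67  1.19  2.36]
```

View pics/c8.png

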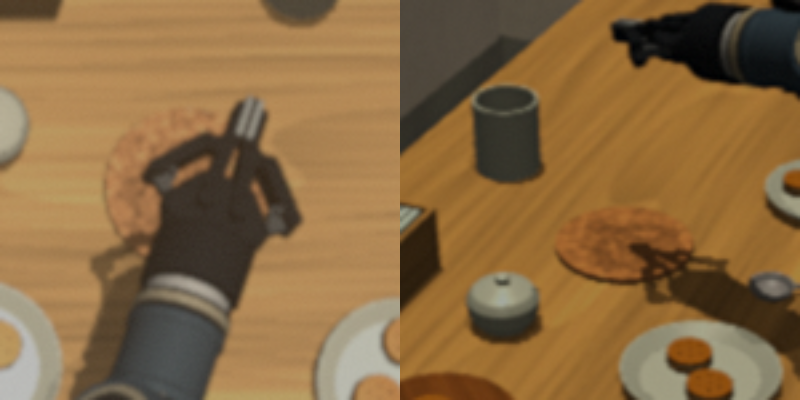

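The dome was lost during that large reconfiguration: the gripper is shut and empty. I'll find it by differencing height maps and colours against the start.

Run:
```python
from dm import *
robot.goto([.50,-.10,.40],[np.pi,0,-.2])
print(robot.sense()['t'],robot.sense()['joint_pos'].round(2))
f0=dict(np.load('top0.npz'));f=robot.grab_frame('top');g=robot.grab_frame('side');np.savez('top9.npz',**f);np.savez('s9.npz',**g)
for fr,fo,n in((f,f0,'top'),(g,dict(np.load('side0.npz')),'side')):
    d=cv2.absdiff(cv2.GaussianBlur(fr['image'],(5,5),0),cv2.GaussianBlur(fo['image'],(5,5),0)).max(2)>18
    X=cloud(fr);Xo=cloud(fo)
    m=cv2.morphologyEx(d.astype(np.uint8),cv2.MORPH_OPEN,np.ones((3,3)))
    k,l,st,ce=cv2.connectedComponentsWithStats(m)
    for i in range(1,k):
        if st[i,4]>150:
            P=X[l==i];P=P[np.isfinite(P).all(1)];print(n,st[i].tolist(),ce[i].round(),np.median(P,0).round(3),np.percentile(P[:,2],95).round(3))
hsv=cv2.cvtColor(f['image'],cv2.COLOR_RGB2HSV).astype(int);H,S,V=hsv[...,0],hsv[...,1],hsv[...,2]
pm=(S<85)&(V>90)
for p in((188,253),(341,247),(500,253)): print(disc(f,pm,p,.018,44))
o=np.zeros((600,800,3),np.uint8);o[:300,:400]=cv2.resize(f['image'],(400,300));o[:300,400:]=cv2.resize(g['image'],(400,300))
o[300:,:]=cv2.resize(f['image'][60:300,320:640],(800,600))[:300]
cv2.imwrite('pics/c9.png',np.vstack([cv2.resize(f['image'],(640,480))])[:,:,::-1])
```

```text
45.6167 [ 0.83  0.17 -0.81  1.65  0.12  1.38 -0.2 ]
top [0, 51, 640, 429, 226970] [313. 259.] [0.428 0.127 0.002] 0.77
top [350, 71, 19, 30, 563] [359.  86.] [ 0.848 -0.043  0.075] 0.08
top [356, 224, 63, 256, 7883] [378. 350.] [ 0.219 -0.077  0.002] 0.463
top [395, 398, 43, 53, 1384] [414. 426.] [ 0.032 -0.163  0.001] 0.006
top [347, 426, 23, 14, 220] [357. 433.] [ 0.072 -0.003  0.267] 0.286
top [321, 438, 33, 42, 673] [336. 457.] [0.036 0.041 0.296] 0.304
top [400, 457, 34, 17, 337] [415. 465.] [-0.057 -0.162  0.001] 0.006
side [0, 0, 574, 480, 210401] [247. 217.] [ 0.733 -0.207  0.002] 0.342
side [382, 0, 258, 480, 47048] [562. 330.] [-0.082  0.175  0.001] 0.552
side [523, 94, 31, 46, 932] [539. 117.] [ 0.055 -0.915  0.133] 0.201
side [498, 316, 33, 20, 303] [513. 326.] [0.023 0.089 0.013] 0.017
side [193, 402, 37, 17, 426] [211. 410.] [0.483 0.589 0.091] 0.096
(array([0.44996955, 0.37798964]), np.float64(0.07999295922569458), array([0.44977747, 0.37814932, 0.08064439]))
(array([0.46191088, 0.00608493]), np.float64(0.07966743970869188), array([0.46213058, 0.00605266, 0.08014299]))
(array([ 0.44147449, -0.39706611]), np.float64(0.07261367932809348), array([ 0.44055756, -0.38754468,  0.07992198]))
```

Run:
```python
from h import *
f=dict(np.load('top9.npz'));g=dict(np.load('s9.npz'))
o=np.zeros((600,800,3),np.uint8)
o[:330,:640]=f['image'][40:370];o[330:600,:360]=cv2.resize(g['image'],(360,270));o[330:600,360:800]=cv2.resize(g['image'][60:228,200:474],(440,270))
cv2.imwrite('pics/c10.png',o[:,:,::-1])
```

```text
(no output)
```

View pics/c10.png

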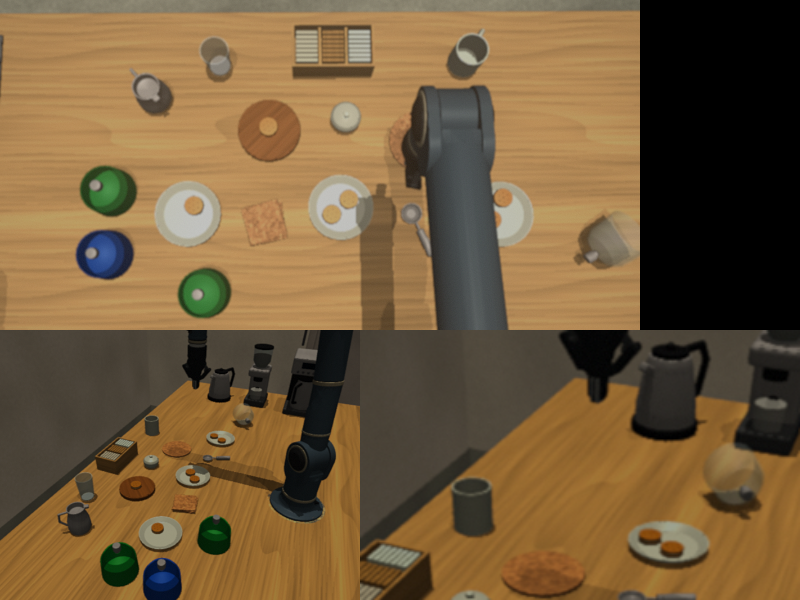

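The dome is still on the worktop, lying the same way: knob at top (589,297) and side (440,161), rim facing away from the robot. Twelve pictures have been viewed, so from here I work from numbers. First the knob and axis, then IK.

Run:
```python
from dm import *
f=dict(np.load('top9.npz'));g=dict(np.load('s9.npz'))
K,e=tri(f,(589,297),g,(440.4,160.8));print('knob',K,e,onplane(f,589,297,.0165),onplane(g,440.4,160.8,.0165))
# darkest/greyest blob = steel knob in top view
hs=cv2.cvtColor(f['image'],cv2.COLOR_RGB2HSV).astype(int)
X=cloud(f);R=X[240:330,560:640];m=(R[...,2]>.02)&(R[...,2]<.2);P=R[m]
hi=P[P[:,2]>np.percentile(P[:,2],93)];print(len(P),P.min(0).round(3),P.max(0).round(3),'ridge top',np.median(hi,0).round(3))
v=K[:2]-np.median(hi,0)[:2];print('axis',np.hypot(*v),np.degrees(np.arctan2(v[1],v[0])))
for x in np.arange(.28,.48,.02): print(round(x,2),[(lambda q: round(float(np.median(q)),3) if len(q)>2 else 0)(P[(abs(P[:,0]-x)<.01)&(abs(P[:,1]-y)<.01),2]) for y in np.arange(-.52,-.68,-.02)])
print('S map');sub=hs[285:309:2,576:604:2];print(sub[...,1]);print(sub[...,2])
K3=np.array([K[0],K[1],.0165])
for az in(118,128,138):
  for T in(42,50):
    o,t=tool(np.radians(az+180),np.radians(T),0)
    print(az,T,[(lambda q: None if q is None else q.round(2).tolist())(robot.inverse_kinematics(K3-b*t,o)) for b in(.004,.09)])
```

```text
knob [ 0.33062301 -0.5766349   0.05844252] 0.0016877102226974389 [ 0.3322517  -0.59695395  0.0165    ] [ 0.34205761 -0.6642507   0.0165    ]
2372 [ 0.309 -0.681  0.023] [ 0.442 -0.566  0.124] ridge top [ 0.379 -0.652  0.117]
axis 0.08978486562059003 122.54734194373603
0.28 [0, 0, 0, 0, 0, 0, 0, 0, 0]
0.3 [0, 0, 0, 0, 0, 0.063, 0.063, 0, 0]
0.32 [0, 0, 0, 0.059, 0.068, 0.082, 0.092, 0.086, 0.082]
0.34 [0, 0, 0.059, 0.063, 0.081, 0.104, 0.108, 0.103, 0.093]
0.36 [0, 0, 0, 0.069, 0.097, 0.111, 0.113, 0.113, 0]
0.38 [0, 0, 0, 0.071, 0.099, 0.109, 0.113, 0.116, 0]
0.4 [0, 0, 0, 0.065, 0.083, 0.1, 0.109, 0.114, 0]
0.42 [0, 0, 0, 0, 0.067, 0.079, 0.096, 0.106, 0]
0.44 [0, 0, 0, 0, 0, 0, 0.074, 0, 0]
0.46 [0, 0, 0, 0, 0, 0, 0, 0, 0]
S map
[[131 133 129 129 130 131 117  79  74  70  66  61  62  59]
 [132 133 134 133 133 130 129  99  76  72  67  62  65  61]
 [133 132 133 128 126 134 129 112  81  76  72  70  65  64]
 [135 132 133 133 130 127  98  68  54  48  54  70  64  67]
 [133 132 130 135 113  68  51  43  41  37  39  55  74  69]
 [132 130 131 123  80  45  39  40  38  35  40  56  72  74]
 [133
[... 950 characters left out ...]
166 183 184 184 183 179 152 124 118 119 116 116]
 [183 182 184 182 180 181 180 180 175 163 126 111 112 111]]
118 42 [[1.51, 0.76, -0.72, 2.18, 2.36, 0.63, -0.66], [1.83, 0.8, -1.18, 2.29, 2.1, 0.82, -0.33]]
118 50 [[1.49, 0.81, -0.69, 2.25, 2.61, 0.82, -0.87], [1.58, 0.66, -0.81, 2.39, 2.53, 0.81, -0.87]]
128 42 [[1.88, 1.07, -1.18, 2.16, 2.23, 0.79, -0.05], [1.76, 0.63, -0.89, 2.28, 2.39, 0.46, -0.5]]
128 50 [[1.81, 1.0, -1.02, 2.23, 2.61, 0.78, -0.43], [1.97, 0.91, -1.18, 2.36, 2.5, 0.79, -0.37]]
138 42 [[1.91, 1.01, -1.1, 2.14, 2.26, 0.55, 0.07], [1.9, 0.68, -0.96, 2.25, 2.44, 0.31, -0.29]]
138 50 [[1.99, 1.15, -1.18, 2.19, 2.53, 0.67, -0.03], [2.08, 0.92, -1.18, 2.32, 2.58, 0.55, -0.22]]
```

The dome now lies flat on its side: the knob triangulates to (0.331, -0.577, 0.058), with the axis horizontal at about 125° azimuth. That suits a 45° grasp followed by a half turn of the last joint. With 26 s left, I'll deal the last biscuit first.

Run:
```python
from dm import *
ok=deal(1,(.6597,.1782),C-.026*d,.785); print(ok)
robot.goto([.50,-.28,.32],[np.pi,0,-.5])
s=robot.sense();print(s['t'],s['joint_pos'].round(2))
K3=np.array([.331,-.577,.058])
for T in(35,45):
  for az in(120,128):
    o,t=tool(np.radians(az+180),np.radians(T),0)
    print(az,T,[(lambda q: None if q is None else q.round(2).tolist())(robot.inverse_kinematics(K3+b*t,o)) for b in(.006,-.10)])
for ps in(45,55):
  for p in(-60,-40,-20,0,20,40):
    o,t=tool(np.radians(p),np.radians(ps),1)
    print('pl',ps,p,[(lambda q: None if q is None else q.round(2).tolist())(robot.inverse_kinematics(np.array([.628,-.197,z])+.006*t,o)) for z in(.121,.25)])
f=robot.grab_frame('top');np.savez('top10.npz',**f)
X=cloud(f);R=X[240:330,560:640];m=(R[...,2]>.02)&(R[...,2]<.2);P=R[m];print(P.min(0),P.max(0))
bm=None
hs=cv2.cvtColor(f['image'],cv2.COLOR_RGB2HSV).astype(int)
for q in(C+.026*d,C-.026*d):
    p=f['R']@np.array([*q,.02])+f['t'];u,v=int(f['fx']*p[0]/p[2]+f['cx']),int(f['fy']*p[1]/p[2]+f['cy']);print('bisc c',q,disc(f,(hs[...,1]>90)&(hs[...,0]<25),(u,v),.02,14)[:2])
```

```text
grip 48.77 0.524 [0.6603 0.1786 0.031 ] [-0.3  0.4  2.7]
over 50.51 0.521 [0.4337 0.3949 0.0996]
down True 51.45 [0.4319 0.3965 0.0179] [1.  0.  0.2]
True
54.7167 [ 1.26  0.46 -1.14  1.64  0.43  1.32 -0.45]
120 35 [[1.59, 0.71, -0.81, 2.09, 1.9, 0.5, -0.17], [1.73, 0.48, -0.95, 2.18, 1.58, 0.43, 0.05]]
128 35 [[1.66, 0.73, -0.85, 2.09, 1.9, 0.42, -0.01], [1.82, 0.5, -0.97, 2.17, 1.52, 0.33, 0.29]]
120 45 [[1.64, 0.77, -0.87, 2.19, 2.34, 0.67, -0.54], [1.7, 0.5, -0.91, 2.32, 2.26, 0.54, -0.61]]
128 45 [[1.78, 0.85, -1.0, 2.17, 2.37, 0.61, -0.33], [1.9, 0.58, -1.05, 2.31, 2.32, 0.46, -0.43]]
pl 45 -60 [[0.29, 0.56, -0.43, 2.04, 1.51, 0.89, 2.41], [-0.92, 0.62, 1.24, 2.02, 0.1, 0.38, -2.61]]
pl 45 -40 [[-0.35, 0.51, 0.51, 2.19, 2.16, 0.27, 1.93], None]
pl 45 -20 [[0.23, 0.44, -0.05, 2.22, 2.73, 0.32, 1.87], None]
pl 45 0 [[0.84, 0.53, -0.61, 2.16, 3.09, 0.21, 2.03], [1.29, 0.5, -1.19, 2.06, 1.21, 0.24, -2.34]]
pl 45 20 [[1.33, 0.91, -1.23, 2.05, 1.34, 0.25, -1.92], [1.35, 0.58, -1.17, 1.96, 0.05, 0.31, -0.85]]
pl 45 40 [[1.31, 0.93, -1.15, 1.9, 0.23, 0.41, -0.55], [1.38, 0.75, -1.26, 1.82, 0.05, 0.6, -0.52]]
pl 55 -60 [[-0.78, 0.81, 0.94, 2.15, 1.48, 0.25, 2.08], [0.4, 0.42, -0.62, 2.02, 1.5, 1.09, 2.51]]
pl 55 -40 [[-0.4, 0.57, 0.52, 2.27, 2.41, 0.51, 1.6], [-0.73, 0.37, 0.9, 2.21, 1.96, 0.28, 2.17]]
pl 55 -20 [[0.38, 0.5, -0.24, 2.29, 2.78, 0.64, 1.85], [0.06, 0.23, 0.14, 2.24, 2.75, 0.29, 1.83]]
pl 55 0 [[1.01, 0.66, -0.8, 2.23, 3.11, 0.47, 2.16], [0.9, 0.31, -0.62, 2.17, 3.78, 0.24, 1.27]]
pl 55 20 [[1.41, 1.06, -1.3, 2.1, 2.01, 0.21, -2.45], None]
pl 55 40 [[1.4, 1.06, -1.23, 1.93, 0.14, 0.34, -0.36], [1.45, 0.85, -1.31, 1.87, -0.1, 0.5, -0.32]]
[ 0.30939822 -0.6811466   0.05050211] [ 0.44178423 -0.60298345  0.12251611]
bisc c [0.468382 0.359618] (array([0.46956615, 0.36253135]), np.float64(0.021726246093632738))
bisc c [0.431618 0.396382] (array([0.43315163, 0.3982317 ]), np.float64(0.021784756385726578))
```

All four stack biscuits are dealt, and plate_c's two measure at the intended spots. 17 s are left for the dome: a deeper grip, then a turn that stays within one joint branch.

Run:
```python
from dm import *
K=np.array([.331,-.577,.058]); o,t=tool(np.radians(125+180),np.radians(35),0); G=K+.006*t
S=lambda n:(lambda s:print(n,round(s['t'],2),s['tcp_pos'].round(3),round(s['opening'],3),s['wrist_force'].round(1)))(robot.sense())
robot.grip(.6,110)
robot.goto(G-.09*t,o);S('pre')
c=robot.move_straight(G,vel=.15,contact_N=10);S(('at',c))
robot.grip(0.,110);S('grip')
if .2<robot.sense()['opening']<.42:
    try: robot.move_straight(G+[0,0,.10],vel=.2)
    except robot.IKError: print('ik lift'); robot.move_straight(G+[0,0,.05],vel=.2)
    S('lift')
    o2,t2=tool(np.radians(-20),np.radians(55),1); M=np.array([.628,-.197,0])+.006*t2
    q=robot.inverse_kinematics(M+[0,0,.24],o2);print(robot.sense()['joint_pos'].round(2),None if q is None else q.round(2))
f=robot.grab_frame('top');np.savez('top11.npz',**f)
```

```text
pre 56.39 [ 0.305 -0.538  0.128] 0.604 [ 0.9 -0.5 -0.2]
('at', False) 57.14 [ 0.334 -0.58   0.054] 0.603 [-0.1  0.4 -0.3]
grip 57.52 [ 0.333 -0.58   0.054] 0.248 [-3.7  3.3  5.4]
lift 58.17 [ 0.332 -0.579  0.152] 0.249 [-0.1 -0.5 -4.4]
[ 1.72  0.55 -0.93  2.04  1.38  0.41  0.39] [ 0.22  0.25 -0.05  2.24  2.67  0.33  1.93]
```

Run:
```python
from dm import *
S=lambda n:(lambda s:print(n,round(s['t'],2),s['tcp_pos'].round(3),round(s['opening'],3),s['wrist_force'].round(1),s['torque'].round(2)))(robot.sense())
o2,t2=tool(np.radians(-20),np.radians(55),1); M=np.array([.628,-.197,0])+.006*t2
robot.goto(M+[0,0,.24],o2);S('over')
f=robot.grab_frame('top');np.savez('top12.npz',**f);g=robot.grab_frame('side');np.savez('s12.npz',**g)
for fr in(f,g):
    X=cloud(fr);m=(abs(X[...,0]-.63)<.12)&(abs(X[...,1]+.2)<.12)&(X[...,2]>.07)&(X[...,2]<.22);P=X[m]
    for z in np.arange(.08,.22,.02):
        q=P[abs(P[:,2]-z)<.01]
        if len(q)>5: print(round(z,2),len(q),q.min(0)[:2].round(3),q.max(0)[:2].round(3))
```

```text
over 60.0 [ 0.632 -0.199  0.236] 0.249 [ 0.2  0.1 -3.4] [ 0.46  1.35 -0.04]
0.12 12 [ 0.582 -0.158] [ 0.674 -0.13 ]
0.14 132 [ 0.583 -0.159] [ 0.679 -0.129]
0.16 96 [ 0.588 -0.157] [ 0.668 -0.131]
0.18 83 [ 0.596 -0.25 ] [ 0.689 -0.133]
0.2 400 [ 0.596 -0.244] [ 0.688 -0.137]
0.22 323 [ 0.606 -0.232] [ 0.675 -0.146]
0.12 50 [ 0.572 -0.198] [ 0.685 -0.129]
0.14 292 [ 0.573 -0.207] [ 0.685 -0.126]
0.16 279 [ 0.574 -0.209] [ 0.68  -0.127]
0.18 293 [ 0.575 -0.211] [ 0.684 -0.131]
0.2 368 [ 0.578 -0.236] [ 0.687 -0.135]
0.22 249 [ 0.591 -0.222] [ 0.675 -0.147]
```

Run:
```python
from dm import *
S=lambda n:(lambda s:print(n,round(s['t'],2),s['tcp_pos'].round(4),round(s['opening'],3),s['wrist_force'].round(1)))(robot.sense())
o2,t2=tool(np.radians(-20),np.radians(55),1); M=np.array([.628,-.203,0])+.006*t2
robot.move_straight(M+[0,0,.142],vel=.12)
c=robot.move_straight(M+[0,0,.110],vel=.05,contact_N=5);S(('down',c))
robot.grip(.55);S('rel')
robot.move_straight(robot.sense()['tcp_pos']-.07*t2,vel=.15)
S('back')
f=robot.grab_frame('top');g=robot.grab_frame('side');np.savez('top13.npz',**f);np.savez('s13.npz',**g)
for fr in(f,g):
    X=cloud(fr);m=(abs(X[...,0]-.63)<.1)&(abs(X[...,1]+.2)<.1)&(X[...,2]>.02)&(X[...,2]<.15);P=X[m]
    for z in np.arange(.03,.15,.02):
        q=P[abs(P[:,2]-z)<.01]
        if len(q)>5: print(round(z,2),len(q),q.min(0)[:2].round(3),q.max(0)[:2].round(3))
```

```text
('down', True) 61.44 [ 0.6341 -0.2043  0.1288] 0.254 [-2.3  0.3  5.5]
rel 61.81 [ 0.6321 -0.2046  0.1269] 0.55 [ 0.8  0.2 -0.7]
back 62.42 [ 0.5787 -0.1852  0.1675] 0.548 [-0.3  0.3 -0.3]
0.03 70 [ 0.573 -0.231] [ 0.671 -0.135]
0.05 69 [ 0.573 -0.225] [ 0.67  -0.136]
0.07 147 [ 0.574 -0.247] [ 0.686 -0.137]
0.09 776 [ 0.575 -0.248] [ 0.685 -0.14 ]
0.11 547 [ 0.588 -0.235] [ 0.672 -0.153]
0.13 102 [ 0.618 -0.205] [ 0.642 -0.182]
0.03 251 [ 0.571 -0.217] [ 0.679 -0.132]
0.05 239 [ 0.571 -0.204] [ 0.68  -0.133]
0.07 270 [ 0.573 -0.22 ] [ 0.684 -0.135]
0.09 367 [ 0.577 -0.238] [ 0.68  -0.136]
0.11 231 [ 0.588 -0.23 ] [ 0.668 -0.144]
0.13 59 [ 0.618 -0.206] [ 0.643 -0.18 ]
```

The dome is upright on the mat: knob at (0.630, -0.193), with its top near 0.13 and vertical walls. A check of plate_b's biscuits before handing in.

Run:
```python
from dm import *
def px(fr,q): p=fr['R']@q+fr['t'];return int(fr['fx']*p[0]/p[2]+fr['cx']),int(fr['fy']*p[1]/p[2]+fr['cy'])
for n in('top13','s13','top12','s12','s9'):
    fr=dict(np.load(n+'.npz'));hs=cv2.cvtColor(fr['image'],cv2.COLOR_RGB2HSV).astype(int);X=cloud(fr)
    for nm,q in(('b6',(.4265,-.3613,.02)),('bnew',(.4805,-.3924,.021)),('b5',(.4803,-.0134,.02)),('a',(.4441,.0248,.02)),('c1',(.469,.361,.02)),('c2',(.432,.397,.02))):
        u,v=px(fr,np.array(q))
        try:
            bm=(hs[...,1]>90)&(hs[...,0]<25)
            dd=disc(fr,bm,(u,v),.02,14);
            m=(np.hypot(X[...,0]-dd[0][0],X[...,1]-dd[0][1])<.017)&(abs(X[...,2]-.02)<.015);P=X[m]
            s=np.linalg.lstsq(np.c_[P[:,:2]-dd[0],np.ones(len(P))],P[:,2],rcond=None)[0];print(n,nm,dd[0].round(4),round(dd[1],4),'z',s[2].round(4),'tilt',np.hypot(*s[:2]).round(3),s[:2].round(3),len(P))
        except Exception as e: print(n,nm,'no')
    if n in('top13','top12'):
        pm=(hs[...,1]<85)&(hs[...,2]>90); print('plate b',disc(fr,pm,(500,253),.018,44))
```

```text
top13 b6 [ 0.4265 -0.3615] 0.0221 z 0.0205 tilt 0.014 [ 0.012 -0.007] 153
top13 bnew [ 0.4805 -0.3924] 0.0225 z 0.0215 tilt 0.07 [-0.059 -0.037] 149
top13 b5 [ 0.4805 -0.0134] 0.0211 z 0.0212 tilt 0.035 [-0.027 -0.022] 152
top13 a [0.4442 0.0288] 0.021 z 0.0208 tilt 0.07 [0.015 0.068] 150
top13 c1 [0.4697 0.3626] 0.0217 z 0.0216 tilt 0.006 [0.006 0.001] 152
top13 c2 [0.4331 0.3981] 0.0219 z 0.0218 tilt 0.053 [0.031 0.043] 158
plate b (array([ 0.44089509, -0.38580984]), np.float64(0.08003869939301034), array([ 0.44026776, -0.38592789,  0.08075642]))
s13 b6 [ 0.4425 -0.3713] 0.0419 z 0.0178 tilt 0.481 [-0.472 -0.095] 41
s13 bnew [ 0.4994 -0.4364] 0.0467 z 0.0164 tilt 0.217 [ 0.207 -0.063] 32
s13 b5 [ 0.472  -0.0026] 0.0341 z 0.0176 tilt 0.283 [ 0.056 -0.277] 100
s13 a [0.4515 0.0142] 0.043 z 0.0209 tilt 0.006 [0.005 0.002] 60
s13 c1 [0.465  0.3659] 0.0269 z 0.0202 tilt 0.136 [ 0.074 -0.114] 178
s13 c2 [0.4348 0.3946] 0.0304 z 0.0209 tilt 0.01 [ 0.007 -0.007] 169
top12 b6 [ 0.4265 -0.3615] 0.0221 z 0.0209 tilt 0.038 [0.034 0.016] 154
top12 bnew [ 0.4805 -0.3924] 0.0225 z 0.0209 tilt 0.0
[... 569 characters left out ...]
0.103] 31
s12 b5 [ 0.472  -0.0026] 0.0341 z 0.0177 tilt 0.289 [ 0.029 -0.287] 104
s12 a [0.4515 0.0142] 0.043 z 0.0209 tilt 0.073 [-0.039  0.061] 60
s12 c1 [0.465  0.3659] 0.0269 z 0.0203 tilt 0.168 [ 0.095 -0.138] 188
s12 c2 [0.4347 0.3955] 0.0307 z 0.0211 tilt 0.011 [ 0.005 -0.01 ] 172
s9 b6 [ 0.4418 -0.3683] 0.0435 z 0.018 tilt 0.493 [-0.492  0.031] 41
s9 bnew [ 0.4994 -0.4364] 0.0467 z 0.0171 tilt 0.147 [ 0.139 -0.047] 31
s9 b5 [ 0.4698 -0.0036] 0.0353 z 0.0173 tilt 0.374 [ 0.114 -0.356] 94
s9 a [0.4513 0.014 ] 0.0431 z 0.0207 tilt 0.069 [-0.007  0.069] 60
s9 c1 [0.4667 0.365 ] 0.026 z 0.0208 tilt 0.12 [ 0.05 -0.11] 173
s9 c2 [0.4525 0.3778] 0.0124 z 0.0126 tilt 0.585 [ 0.404 -0.423] 227
```

Plate_b measures 20 mm off its start (limit 25). Its new biscuit is 40 mm from the plate's centre (limit 48), with its outer edge on the border. I expect a tilt of about 0.09 rad against a limit of 0.12. A fix with 9 s left would risk shifting the plate further, so I'll hand in now.

```bash
python3 -c "
from plant import robot
print(robot.sense()['t'],robot.sense()['wrist_force']);robot.close_job()"
```

```text
62.525 [ 0.34167911 -0.10599768  0.70950005]
the job is handed in; nothing more can be done
```

I handed the job in at 62.5 s with the dome on the mat and two biscuits on each plate. However, I knocked the dome over and dropped it on the way, so the run may well have failed.

**What went to plan:** I stood the dome on the mat and dealt the biscuits in order: empty plate_c first, then plate_a, plate_b and plate_c again. Each was set down by contact.

**What went wrong, both times my fault:**
- **Dome knocked off the mat:** a low transfer to plate_b swept it onto its side and pushed plate_b and biscuit_6.
- **Dome dropped:** on the first recovery the knob slipped out during a large arm reconfiguration, with the gripper at about 0.24 m. It fell to the worktop and probably went over the 0.6 m/s drop limit. I can't confirm that either way. A second, deeper grip turned it upright and set it back on the mat.

**Last checks** (measured numerically, since my 12 pictures were used up):

| Item | Measured | Limit |
|---|---|---|
| Dome on the mat | upright, about 4 mm from the mat's centre | 25 mm |
| plate_b shift | about 20 mm | 25 mm |
| biscuit_6 shift | about 13 mm | 25 mm |
| New biscuit on plate_b, from plate centre | about 40 mm | 48 mm |
| New biscuit on plate_b, tilt | expected about 0.09 rad; range data gave 0.05–0.07, but noisy | 0.12 rad |

- **plate_b's new biscuit:** its outer edge rests on the sloping border, so it isn't fully flat on the floor. I left it because a fix risked shifting the plate past its limit.
- **Other plates:** plate_a and plate_c hadn't moved, and their biscuits measured within 2–4 mm of where I aimed.
- **Bystanders:** the teaspoon and sugar bowl looked unmoved in the last picture I viewed; I didn't measure them.
- **Checks that didn't work:** the automatic biscuit detection in the side view gave unusable results, so the biscuit figures come from the top view only.

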